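# Pile L-shaped mould halves crosswise on a sliding tray and push it home

## Robot

A 6-joint arm with a two-finger parallel gripper is mounted at the origin on a cart in front of the work surface, level with it; the furniture and walls round the work are solid. World frame = base frame: x ahead of the robot, y to its left, z up, the work surface at z = 0. Lengths are in m, angles in degrees, forces in N, time in s.
With the tool pointing down it reaches from about 0.25 to 0.8 m from the base axis. Payload 8.5 kg.
Tool frame: the origin (TCP) lies at the very end of the fingers, on their centre line; the grasp point (between the pads) lies 19 mm behind it; x points along the fingers, y is the direction in which the jaws open and shut, and the axes are right-handed (so a half turn about x gives the same grasp; the last joint's range is limited). The gripper opens to 85 mm and grips with 20 to 120 N. Pads are 22 mm wide; open, the fingers measure 114 mm over their backs; the gripper's body (76 mm by 85 mm) begins 54 mm behind the grasp point. The pads swing forward as they close: fully open they stand 13 mm farther back than shut.
Start: joints at [-64.687, 13.648, -0.773, 75.585, 0, 90], TCP at [0.224, -0.475, 0.231] pointing down, gripper open.
Joint ranges: [-152.45, 152.45], [-59.26, 108.67], [-65.41, 83.53], [-104.44, 129.93], [-82.83, 76.93], [-180, 180]. Speed limits (degrees/s): [127.2, 127.2, 159.86, 180, 180, 180].

## Interface

Orientations are given as a 3x3 rotation matrix whose columns are the frame's x, y, z axes.
In Python, from workcell import sense, cams, robot gives the robot as it stands.
- The arm moves only by the tool apply_moves, never from a script. Its argument "deltas" is a list of rows, each a list of 7 numbers: the shift along the tool's x, y, z in cm, then the turn, a rotation vector about the tool's x, y, z in rad, then the finger opening in cm, from 0 to 8.54. A call has 1 to 12 rows; each row shifts and turns the pose as measured when the row begins, along the tool's axes as they then stand; what a row does not reach is not made up. A row lasts 1/8 s, in which the tool goes at most 62.5 mm and 10.7 degrees, less where a joint would pass 70% of its speed; a pose out of reach is approached as far as the arm can. A call is refused whole if a number of a shift passes 6.25 or a number of a turn 0.188, either way. A call with a gripper value outside its range is refused whole. The fingers move at their own pace and stop on an object; "force" is the grip in N (left out, the last holds). Time passes only in rows, so rows that do not move let the fingers close. It gives the time, the measured TCP pose, the force and the opening at its end, in the units of the state.
- sense(): the state, without advancing time (a new reading comes with each control period).
- cams.capture(name): name is "scene" or "top" or "wrist"; returns a dict with "frame" (400x640x3 uint8, blue, green, red), "depth" (400x640 float32, m along the optical axis (not along the pixel's ray), 0 where there is no reading), "fx", "fy", "cx", "cy" (pixels), "origin" and "orientation" of the camera in the world; the wrist camera has in their place "mount" (4x4, takes a point from camera to tool coordinates, whose origin is the TCP and whose axes are the tool frame's). Camera axes: x right, y down, z forward; pixel columns grow to the right and rows downward; lengths in m; the calibration is good to about 2 mm. The wrist camera is an equidistant fisheye: a pixel r from the principal point sees the ray r / f radians off the axis. A picture is of the moment at which its call begins: read the wrist's pose just before it.
- robot.close_job(): hands the job in, once; it reports no verdict.
The state is a dict: "clock": time; "joint_positions": joint angles; "joint_velocities": joint speeds; "tau": joint torques, N m; "position": TCP position; "tool_rot": TCP orientation; "ft_force": force on the tool from outside, world axes, zero at the start; "ft_torque": the same for the moment, N m; "gripper_width": finger opening in m.
Only numpy, scipy, OpenCV 4.12 (cv2) and the standard library are available. Lean on these libraries where they do the work, as an engineer would, in place of code of your own. Each camera call takes 0.05 s, during which the arm holds its last target.

## Task

Lay the two loose L-shaped mould halves, one after the other, on the one that already lies in the sliding tray: lugs up, each turned half a turn from the one below it and with the outer edges flush, so that the pile lies flat and balanced. Then push the tray fully home against its stop with the pile still standing and let go; leave the specimen pot and the timer where they stand.

Things in the scene. Friction and masses are not known exactly. Their poses are not given: they have to be found in the camera images.
- half_1: The half lying in the tray, x and y along the stand's. All three halves are alike: L-shaped dark steel-grey metal, 16 mm thick, outline 100 (x) by 80 mm (y), lying flat, lug up. Origin: centre of that outline, on the underside. The long arm fills y = -40 to -6 mm, x = -50 to 50; the short arm x = -50 to -16 mm, y = -6 to 40; the rest is open. Grip either arm across its 34 mm width.
- half_2: A loose half on the table, same shape and axes as half_1, about 0.18 kg, centre of mass near x = -11, y = -11 mm. Either loose one may go on first. Laid flush and turned half a turn it lies flat, bearing on the two arm ends below, balanced with about 8 mm to spare. Starts with its x axis pointing roughly to the robot's left.
- half_3: The other loose half on the table, same shape, axes, weight and rough direction as half_2.
- half_1_lug (a point): Centre of the top of half_1's lug: a round stub 18 mm across, 12 mm high, on the heel of the L at x = -33, y = -23 mm of the half, its top 28 mm over the underside. It keeps another half from lying flat in the same direction; turned half a turn, that half clears it.
- half_2_lug (a point): Centre of the top of half_2's lug, 28 mm over its underside.
- half_3_lug (a point): Centre of the top of half_3's lug, 28 mm over its underside.
- stand: Grey base of the slide, fixed to the table, 212 mm (x) by 104 mm (y), plate 10 mm thick, runners to 18 mm; origin: centre of its underside. Its x axis points along the slide, away from the robot, to an end stop 34 mm high at x = 96 to 106 mm with two rubber buffers.
- tray_floor (a point): Centre of the steel tray's floor, 18 mm over the table; axes those of the stand. The tray is 110 x 88 mm with a low rim 6 mm high; the room inside the rim is 104 x 84 mm, so the bottom half fits with 2 mm to spare. With the tray out it is 35 mm behind the stand's centre (x = -35 mm).
- tray_lip (a point): Push point in the middle of the outer face of the tray's upright front lip (76 mm wide, 6 mm thick, with a rolled top edge, from 11 to 53 mm over the table); this point is 61 mm before the tray's centre and 40 mm over the table.
- tray (a joint): Travel of the tray in m: 0 fully out (towards the robot, as at the start), 0.070 home against the buffers. It slides with about 3 N of friction (plus 8 N per m/s) and stays where it is left.
- pot: Bystander: white lidded specimen pot, 49 mm across, 65 mm high, loose; origin at the centre of its underside.
- bench_timer: Bystander: white desk timer with a display and three buttons, 32 x 66 x 67 mm, loose; origin at the centre of its underside. A closed laptop, 26 mm high, lies between the robot and the work.

How it is judged (in metres and radians):
On the way, in this order (a step that is already met when the one before it is completed fails the run):
1. with the tray still out, one loose half lies on the bottom one, turned half a turn, flush and let go (horizontal distance between half_1 and tray_floor below 0.008 m and angle between half_1's own z axis and vertical below 0.05 rad and z of half_1 in the frame of tray_floor below 0.004 m and value of joint tray below 0.02 m and ((horizontal distance between half_2 and half_1 below 0.012 m and z of half_2 in the frame of half_1 between 0.013 and 0.019 m and angle between the x axis of half_2 and the x axis of half_1, either way round below 0.17 rad and x of half_2_lug in the frame of half_1 above 0.02 m and angle between half_2's own z axis and vertical below 0.06 rad and contact force between half_2 and the fingers below 0.1 N) or (horizontal distance between half_3 and half_1 below 0.012 m and z of half_3 in the frame of half_1 between 0.013 and 0.019 m and angle between the x axis of half_3 and the x axis of half_1, either way round below 0.17 rad and x of half_3_lug in the frame of half_1 above 0.02 m and angle between half_3's own z axis and vertical below 0.06 rad and contact force between half_3 and the fingers below 0.1 N))), for 0.2 s.
2. with the tray still out, all three are piled in alternating directions and let go (horizontal distance between half_1 and tray_floor below 0.008 m and angle between half_1's own z axis and vertical below 0.05 rad and z of half_1 in the frame of tray_floor below 0.004 m and value of joint tray below 0.02 m and ((horizontal distance between each of half_2, half_3 and half_1 below 0.012 m and z of half_2 in the frame of half_1 between 0.013 and 0.019 m and angle between the x axis of each of half_2, half_3 and the x axis of half_1, either way round below 0.17 rad and x of half_2_lug in the frame of half_1 above 0.02 m and angle between each of half_2, half_3's own z axis and vertical below 0.06 rad and z of half_3 in the frame of half_1 between 0.028 and 0.037 m and x of half_3_lug in the frame of half_1 below -0.02 m) or (horizontal distance between each of half_3, half_2 and half_1 below 0.012 m and z of half_3 in the frame of half_1 between 0.013 and 0.019 m and angle between the x axis of each of half_3, half_2 and the x axis of half_1, either way round below 0.17 rad and x of half_3_lug in the frame of half_1 above 0.02 m and angle between each of half_3, half_2's own z axis and vertical below 0.06 rad and z of half_2 in the frame of half_1 between 0.028 and 0.037 m and x of half_2_lug in the frame of half_1 below -0.02 m)) and contact force between each of half_2, half_3 and the fingers below 0.1 N), for 0.3 s.
At the end, for the whole second after the job is handed in: The tray is within 4 mm of its inner end (of 70 mm). The bottom half lies flat in the tray, the second lies on it turned half a turn and the third on that, in the bottom one's direction; each is level (within 0.06 rad), within 12 mm and 0.17 rad of flush with the bottom one, lug up, and at rest (horizontal distance between half_1 and tray_floor below 0.008 m and angle between half_1's own z axis and vertical below 0.05 rad and z of half_1 in the frame of tray_floor below 0.004 m and linear speed of each of half_1, half_2, half_3 below 0.02 m/s and value of joint tray above 0.066 m and ((horizontal distance between each of half_2, half_3 and half_1 below 0.012 m and z of half_2 in the frame of half_1 between 0.013 and 0.019 m and angle between the x axis of each of half_2, half_3 and the x axis of half_1, either way round below 0.17 rad and x of half_2_lug in the frame of half_1 above 0.02 m and angle between each of half_2, half_3's own z axis and vertical below 0.06 rad and z of half_3 in the frame of half_1 between 0.028 and 0.037 m and x of half_3_lug in the frame of half_1 below -0.02 m) or (horizontal distance between each of half_3, half_2 and half_1 below 0.012 m and z of half_3 in the frame of half_1 between 0.013 and 0.019 m and angle between the x axis of each of half_3, half_2 and the x axis of half_1, either way round below 0.17 rad and x of half_3_lug in the frame of half_1 above 0.02 m and angle between each of half_3, half_2's own z axis and vertical below 0.06 rad and z of half_2 in the frame of half_1 between 0.028 and 0.037 m and x of half_2_lug in the frame of half_1 below -0.02 m))); the robot touches nothing.
It fails at once if the specimen pot was moved or tipped (distance of pot from where it was at the start of the episode above 0.03 m or angle between pot's own z axis and vertical above 0.5 rad).
It fails at once if the timer was moved or tipped (distance of bench_timer from where it was at the start of the episode above 0.03 m or angle between bench_timer's own z axis and vertical above 0.5 rad).
It also fails if it takes over 72 s, if anything falls off the work surface, if the arm or the gripper's body presses on something with over 40 N, if the wrist force passes 120 N, or if a joint passes its speed limit or range.

## Working session

There is one attempt and no reset: what is moved stays moved. The work goes in short steps, Python scripts to look and compute and a tool call to move; the robot and the scene stay as the last step left them, time stands still between calls to the robot, and variables do not carry over. Pictures are saved under pics/ and viewed, and the job is handed in when it is done.

Besides the shell and the picture viewer there is one more tool, called after "Request:" by a JSON object that holds its "fn" and its "kwargs", one argument or row to a line. apply_moves: Moves the arm, as the interface text tells. Its arguments: {"type":"object","properties":{"deltas":{"type":"array"},"force":{"type":"number"}},"required":["deltas"]}

```bash
ls; mkdir -p pics
python3 - <<'E'
from workcell import sense,cams,robot
import cv2
s=sense();print(s['clock'],s['position'],s['tool_rot'],s['gripper_width'])
for n in('scene','top'):
    c=cams.capture(n);cv2.imwrite(f'pics/{n}0.png',c['frame'])
    print(n,c['fx'],c['fy'],c['cx'],c['cy'],c['origin'],c['orientation'])
    import pickle;pickle.dump(c,open(f'{n}0.pkl','wb'))
E
```

```text
pics
0.0 [ 0.22431045 -0.47421815  0.23069034] [[-5.89666766e-04  4.27593059e-01 -9.03971143e-01]
 [ 1.29021567e-03 -9.03970223e-01 -4.27593466e-01]
 [-9.99998994e-01 -1.41845539e-03 -1.86460693e-05]] 0.08524801942293554
scene 450.28009403592307 450.28009403592307 323.3500560346649 196.61603857882488 [ 0.06045825 -0.80720376  0.51112757] [[ 0.73261481 -0.33229575  0.59401605]
 [-0.68050557 -0.34002915  0.64907037]
 [-0.01370055 -0.8797498  -0.4752395 ]]
top 426.2425532940538 426.2425532940538 334.35006972000673 199.99029751391583 [ 0.49318338 -0.19890476  0.92404977] [[-0.02869118 -0.99500883  0.09557327]
 [-0.99955074  0.02772958 -0.01137466]
 [ 0.00866768 -0.09585668 -0.99535741]]
```

View pics/top0.png

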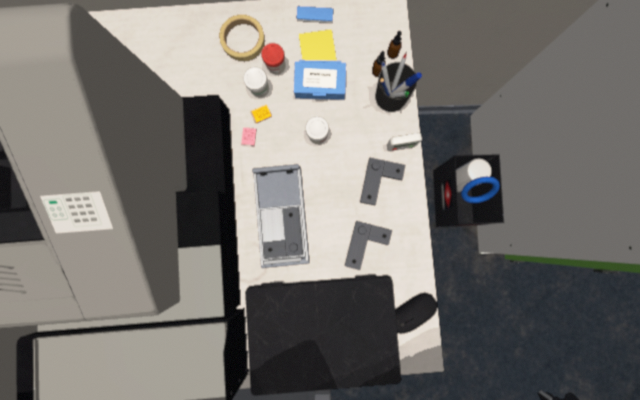

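View pics/scene0.png

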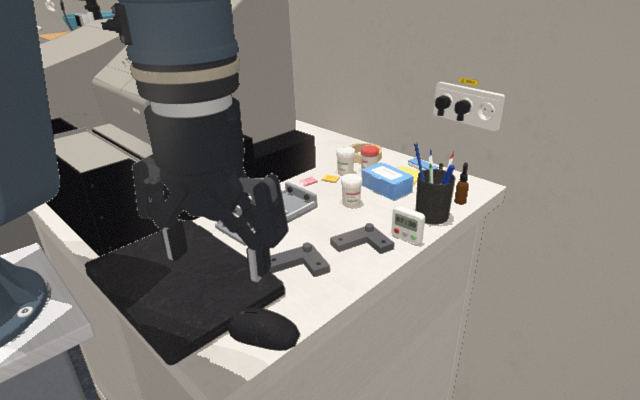

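```bash
cat > h.py <<'E'
import numpy as np,cv2,pickle
def proj_plane(c,uv,z):
    uv=np.atleast_2d(np.asarray(uv,float))
    d=np.c_[(uv[:,0]-c['cx'])/c['fx'],(uv[:,1]-c['cy'])/c['fy'],np.ones(len(uv))]
    w=d@np.asarray(c['orientation']).T
    o=np.asarray(c['origin'])
    t=(z-o[2])/w[:,2]
    return o+w*t[:,None]
def cloud(c):
    v,u=np.mgrid[0:400,0:640]
    D=c['depth'];P=np.dstack([(u-c['cx'])/c['fx']*D,(v-c['cy'])/c['fy']*D,D])
    W=P@np.asarray(c['orientation']).T+np.asarray(c['origin']);W[D==0]=np.nan
    return W
E
python3 - <<'E'
from h import *
c=pickle.load(open('top0.pkl','rb'));W=cloud(c)
f=c['frame']
cv2.imwrite('pics/crop0.png',cv2.resize(f[140:290,235:435],None,fx=4,fy=4,interpolation=cv2.INTER_CUBIC))
for u,v in [(300,50),(340,200),(320,330),(317,128),(403,140),(370,190),(360,255),(378,162),(355,230),(280,250),(275,190),(290,214),(210,150),(160,100),(215,220),(100,200),(60,60),(200,300),(280,168),(395,85)]:
    print(u,v,W[v,u].round(3))
E
```

```text
300 50 [ 0.924 -0.142 -0.002]
340 200 [ 0.582 -0.222 -0.004]
320 330 [ 0.311 -0.172  0.023]
317 128 [ 0.725 -0.177  0.066]
403 140 [ 0.695 -0.353  0.069]
370 190 [ 0.6   -0.287  0.014]
360 255 [ 0.462 -0.26   0.015]
378 162 [ 0.658 -0.304  0.028]
355 230 [ 0.515 -0.251  0.018]
280 250 [ 0.478 -0.094  0.037]
275 190 [ 0.606 -0.082  0.009]
290 214 [ 0.552 -0.115  0.032]
210 150 [0.679 0.034 0.094]
160 100 [0.74  0.085 0.216]
215 220 [0.537 0.009 0.15 ]
100 200 [0.555 0.098 0.372]
60 60 [0.702 0.096 0.465]
200 300 [0.396 0.036 0.152]
280 168 [ 0.65  -0.096  0.033]
395 85 [ 0.824 -0.347  0.033]
```

View pics/crop0.png

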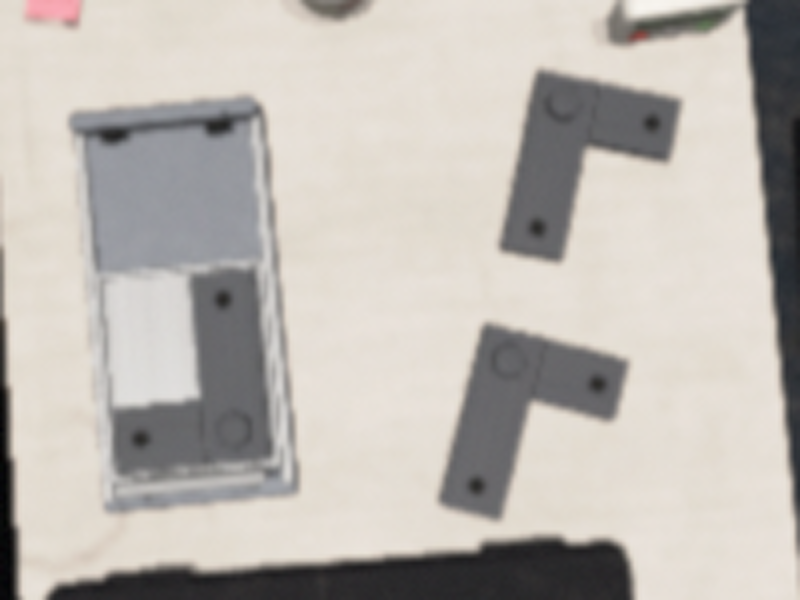

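```bash
cat >> h.py <<'E'
MODEL=np.array([[-50,-40],[50,-40],[50,-6],[-16,-6],[-16,40],[-50,40]])/1000.
def kabsch(M,P):
    m=M.mean(0);p=P.mean(0);H=(M-m).T@(P-p);a=np.arctan2(H[0,1]-H[1,0],H[0,0]+H[1,1])
    R=np.array([[np.cos(a),-np.sin(a)],[np.sin(a),np.cos(a)]]);return p-R@m,a,R
def fitL(P):
    """P: corner points Nx2 (6) in order; returns best centre, angle"""
    best=None
    for Q in (P,P[::-1]):
        for k in range(6):
            q=np.roll(Q,k,0);t,a,R=kabsch(MODEL,q)
            e=np.sqrt(((MODEL@R.T+t-q)**2).sum(1).mean())
            if best is None or e<best[0]: best=(e,t,np.degrees(a))
    return best
E
python3 - <<'E'
from h import *
c=pickle.load(open('top0.pkl','rb'));W=cloud(c)
f=c['frame'];g=cv2.resize(f,None,fx=4,fy=4,interpolation=cv2.INTER_CUBIC)
gray=cv2.cvtColor(g,cv2.COLOR_BGR2GRAY)
hsv=cv2.cvtColor(g,cv2.COLOR_BGR2HSV)
for box in [(355,215,395,275),(355,152,410,210)]:
    u0,v0,u1,v1=box
    m=(gray[4*v0:4*v1,4*u0:4*u1]<140).astype(np.uint8)
    cs,_=cv2.findContours(m,cv2.RETR_EXTERNAL,cv2.CHAIN_APPROX_NONE)
    k=max(cs,key=cv2.contourArea);ap=cv2.approxPolyDP(k,14,True)[:,0]
    # pixel centre convention: upscaled (U+.5)/4-.5
    uv=(ap+np.array([4*u0,4*v0])+.5)/4-.5
    P=proj_plane(c,uv,0.016)[:,:2];print(len(ap),P.round(4).tolist())
    if len(ap)==6:print(fitL(P))
# furniture
ok=np.isfinite(W[...,0])&(np.arange(640)[None]<260)
for z0 in np.arange(.05,.6,.05):
    s=ok&(W[...,2]>z0)&(W[...,2]<z0+.05)
    if s.any(): print(round(z0,2),'min y',np.percentile(W[s][:,1],.5).round(3),'x',W[s][:,0].min().round(3),W[s][:,0].max().round(3))
for u,v in [(249,112),(231,115),(283,92),(275,112)]:print(W[v,u])
b=(W[...,2]>.05)
E
```

```text
6 [[0.5126, -0.3272], [0.5323, -0.2527], [0.4354, -0.2479], [0.4351, -0.2584], [0.4919, -0.2747], [0.4832, -0.318]]
(np.float64(0.008384017986819604), array([ 0.4761507 , -0.28077515]), np.float64(169.09300372140584))
6 [[0.6524, -0.3616], [0.6703, -0.2882], [0.5759, -0.2638], [0.5691, -0.2952], [0.6265, -0.3092], [0.6204, -0.3537]]
(np.float64(0.00273986913020975), array([ 0.61343301, -0.31263309]), np.float64(166.22680234630147))
0.05 min y -0.057 x 0.205 0.86
0.1 min y -0.019 x 0.224 0.787
0.15 min y -0.019 x 0.225 0.785
0.2 min y 0.066 x 0.254 0.784
0.25 min y 0.067 x 0.377 0.783
0.3 min y 0.071 x 0.433 0.782
0.35 min y 0.074 x 0.515 0.781
0.4 min y 0.078 x 0.594 0.78
0.45 min y 0.082 x 0.671 0.776
[ 0.78266169 -0.02614543  0.00168342]
[ 0.77805749  0.01452204 -0.00210035]
[ 0.82730851 -0.1018251  -0.00101576]
[ 0.78141029 -0.08352847  0.00090022]
```

```bash
cat >> h.py <<'E'
def corners(c,box,z,thr=140,eps=12,sel=None,up=4):
    g=cv2.resize(c['frame'],None,fx=up,fy=up,interpolation=cv2.INTER_CUBIC);gray=cv2.cvtColor(g,cv2.COLOR_BGR2GRAY)
    u0,v0,u1,v1=box
    m=(gray[up*v0:up*v1,up*u0:up*u1]<thr).astype(np.uint8)
    cs,_=cv2.findContours(m,cv2.RETR_EXTERNAL,cv2.CHAIN_APPROX_NONE)
    k=max(cs,key=cv2.contourArea)
    k=k.astype(int);ap=cv2.approxPolyDP(k,eps,True)[:,0]
    # refine corners: line fit to each side
    kk=k[:,0];n=len(ap);idx=[int(np.where((kk==a).all(1))[0][0]) for a in ap]
    L=[]
    for i in range(n):
        a,b=idx[i],idx[(i+1)%n]
        if b<a:b+=len(kk)
        d=max(1,(b-a)//8);s=kk[np.arange(a+d,b-d+1)%len(kk)].astype(np.float32)
        vx,vy,x,y=cv2.fitLine(s,cv2.DIST_HUBER,0,.01,.01).ravel();L.append(np.cross([x,y,1],[x+vx*50,y+vy*50,1]))
    C=[]
    for i in range(n):
        p=np.cross(L[i-1],L[i]);C.append(p[:2]/p[2])
    uv=(np.array(C)+[up*u0,up*v0]+.5)/up-.5
    return uv,proj_plane(c,uv,z)[:,:2]
E
python3 - <<'E'
from h import *
c=pickle.load(open('top0.pkl','rb'));W=cloud(c)
for b in [(338,215,400,275),(350,150,412,212)]:
    uv,P=corners(c,b,.016);print(uv.round(1).tolist(),P.round(4).tolist());
    if len(P)==6:print(fitL(P))
ok=(W[...,2]>.07)&(W[...,0]>.35)&(W[...,0]<.65)&(np.arange(640)[None]<300)
q=W[ok];print(len(q))
for z0 in np.arange(.05,.35,.05):
    s=q[(q[:,2]>z0)&(q[:,2]<z0+.05)]
    if len(s):
        for x0 in (.35,.45,.55):
            t=s[(s[:,0]>x0)&(s[:,0]<x0+.1)]
            if len(t):print(round(z0,2),x0,t[:,1].min().round(3),np.percentile(t[:,1],2).round(3))
# tray points, crop pixel /4 + offset
cr=lambda x,y:((x+.5)/4-.5+235,(y+.5)/4-.5+140)
for p,z in [((70,112),.034),((262,97),.034),((108,508),.05),((298,490),.05),((235,430),.046),((222,299),.034),((140,438),.034),((562,105),.028),((507,360),.028),((537,227),.016),((652,122),.016),((476,484),.016),((597,384),.016),((112,468),.034),((271,463),.034),((255,270),.034),((190,276),.034)]:print(p,z,proj_plane(c,cr(*p),z)[0].round(4))
E
```

```text
[[391.2, 229.9], [355.6, 220.8], [344.3, 265.2], [359.3, 269.1], [366.7, 238.8], [387.6, 244.5]] [[0.5131, -0.3284], [0.5347, -0.2534], [0.4416, -0.2264], [0.4325, -0.2577], [0.4958, -0.2756], [0.4824, -0.3195]]
(np.float64(0.001564462615898601), array([ 0.47765166, -0.27727315]), np.float64(163.84271277832795))
[[404.3, 164.8], [368.8, 157.4], [359.7, 201.9], [374.6, 204.8], [380.6, 175.6], [401.5, 180.0]] [[0.6526, -0.3626], [0.6708, -0.2863], [0.5748, -0.2635], [0.5677, -0.2951], [0.6303, -0.3105], [0.6195, -0.355]]
(np.float64(0.0009721744682135143), array([ 0.61362357, -0.31285959]), np.float64(166.43038326741106))
44556
0.05 0.35 -0.014 -0.014
0.05 0.45 -0.003 -0.003
0.05 0.55 0.002 0.003
0.1 0.35 -0.014 -0.013
0.1 0.45 -0.004 -0.002
0.1 0.55 0.001 0.003
0.15 0.35 -0.014 -0.002
0.15 0.45 -0.002 0.001
0.15 0.55 0.004 0.007
0.2 0.35 0.066 0.066
0.2 0.45 0.068 0.069
0.2 0.55 0.073 0.074
0.25 0.35 0.066 0.068
0.25 0.45 0.068 0.069
0.25 0.55 0.074 0.074
0.3 0.35 0.072 0.081
0.3 0.45 0.069 0.072
0.3 0.55 0.073 0.074
(70, 112) 0.034 [ 0.652  -0.0376  0.034 ]
(262, 97) 0.034 [ 0.6573 -0.139   0.034 ]
(108, 508) 0.05 [ 0.4456 -0.0577  0.05  ]
(298, 490) 0.05 [ 0.4518 -0.1541  0.05  ]
(235, 430) 0.046 [ 0.483  -0.1223  0.046 ]
(222, 299) 0.034 [ 0.551  -0.1158  0.034 ]
(140, 438) 0.034 [ 0.4801 -0.0721  0.034 ]
(562, 105) 0.028 [ 0.6498 -0.2981  0.028 ]
(507, 360) 0.028 [ 0.5152 -0.2641  0.028 ]
(537, 227) 0.016 [ 0.5861 -0.2835  0.016 ]
(652, 122) 0.016 [ 0.6413 -0.3476  0.016 ]
(476, 484) 0.016 [ 0.4506 -0.2463  0.016 ]
(597, 384) 0.016 [ 0.5014 -0.3123  0.016 ]
(112, 468) 0.034 [ 0.4651 -0.0574  0.034 ]
(271, 463) 0.034 [ 0.4653 -0.1396  0.034 ]
(255, 270) 0.034 [ 0.5657 -0.1334  0.034 ]
(190, 276) 0.034 [ 0.5636 -0.0994  0.034 ]
```

Request:
{"fn": "apply_moves", "kwargs": {
  "deltas": [
    [0,0,0,0.18,0,0,8.5],
    [0,0,0,0.18,0,0,8.5],
    [0,0,0,0.18,0,0,8.5],
    [0,0,0,0.18,0,0,8.5],
    [0,0,0,0,0,0,8.5]
  ]
}}

```text
clock: 0.72
position: [0.2238, -0.4733, 0.2289]
tool_rot: [[-0.002, -0.294, -0.956], [0.005, -0.956, 0.294], [-1.0, -0.004, 0.004]]
ft_force: [0.4, 0.0, 0.4]
gripper_width: 0.085
```

```bash
cat >> h.py <<'E'
def st():
    from workcell import sense
    s=sense();R=np.array(s['tool_rot']);p=np.array(s['position'])
    print('t',round(s['clock'],2),'p',p.round(4),'phi',np.degrees(np.arctan2(R[1,1],R[0,1])).round(2),'tilt',R[2].round(4),'j',np.round(s['joint_positions'],1),'w',round(s['gripper_width'],4),'F',np.round(s['ft_force'],1))
    return p,R
def togo(target,phi=None):
    p,R=st();d=R.T@(np.array(target)-p)*100
    print('shift cm',d.round(2))
    # turn to tool-down with given phi
    if phi is not None:
        f=np.radians(phi);T=np.array([[0,np.cos(f),np.sin(f)],[0,np.sin(f),-np.cos(f)],[-1,0,0]])
        print('turn',cv2.Rodrigues(R.T@T)[0].ravel().round(4))
E
python3 -c "
from h import *
togo([.4822,-.2546,.12],-106.2)"
```

```text
t 0.72 p [ 0.2238 -0.4733  0.2289] phi -107.11 tilt [-1.     -0.0039  0.0036] j [-64.7  13.8  -0.9  75.6  -0.  132.4] w 0.085 F [0.4 0.  0.4]
shift cm [ 10.94 -28.46 -18.3 ]
turn [-0.0159  0.0036  0.004 ]
```

Request:
{"fn": "apply_moves", "kwargs": {
  "deltas": [
    [0,-4.1,-2.6,0,0,0,8.5],
    [0,-4.1,-2.6,0,0,0,8.5],
    [0,-4.1,-2.6,0,0,0,8.5],
    [0,-4.1,-2.6,0,0,0,8.5],
    [0,-4.1,-2.6,0,0,0,8.5],
    [0,-4.1,-2.6,0,0,0,8.5],
    [0,-4.1,-2.6,0,0,0,8.5],
    [0,0,0,0,0,0,8.5]
  ]
}}

```text
clock: 1.72
position: [0.4864, -0.2425, 0.2276]
tool_rot: [[-0.003, -0.259, -0.966], [0.006, -0.966, 0.259], [-1.0, -0.005, 0.005]]
ft_force: [-1.1, 0.2, -1.0]
gripper_width: 0.085
```

Run:
```python
from h import *
from workcell import cams
togo([.4822,-.2546,.12],-106.2)
p,R=st()
c=cams.capture('wrist');c['tcp']=p;c['R']=R;pickle.dump(c,open('w1.pkl','wb'));cv2.imwrite('pics/w1.png',c['frame'])
print(c['fx'],c['cx'],c['cy'],c['mount'])
```

```text
t 1.73 p [ 0.4864 -0.2425  0.2276] phi -104.99 tilt [-1.     -0.0047  0.0048] j [-26.6  15.8   1.6  76.2   0.2 168.4] w 0.085 F [-1.1  0.2 -1. ]
shift cm [10.75  1.33  0.04]
turn [0.021  0.0048 0.0046]
t 1.73 p [ 0.4864 -0.2425  0.2276] phi -104.99 tilt [-1.     -0.0047  0.0048] j [-26.6  15.8   1.6  76.2   0.2 168.4] w 0.085 F [-1.1  0.2 -1. ]
309.70691628693146 322.4926389530611 200.59772837201496 [[-2.51682861e-04 -3.02336017e-01  9.53201379e-01 -1.42738447e-01]
 [ 9.99999886e-01 -4.62098473e-04  1.17471317e-04 -1.24604468e-03]
 [ 4.04957091e-04  9.53201301e-01  3.02336099e-01 -7.76342878e-02]
 [ 0.00000000e+00  0.00000000e+00  0.00000000e+00  1.00000000e+00]]
```

View pics/w1.png

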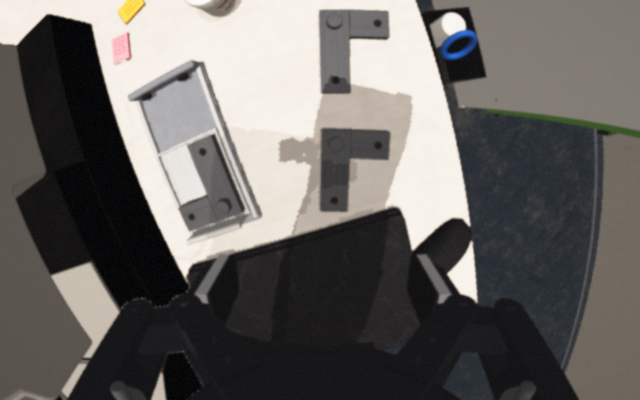

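```bash
cat >> h.py <<'E'
def wplane(c,uv,z):
    uv=np.atleast_2d(np.asarray(uv,float));d=uv-[c['cx'],c['cy']];r=np.linalg.norm(d,axis=1);th=r/c['fx']
    k=np.sin(th)/np.maximum(r,1e-9);ray=np.c_[d*k[:,None],np.cos(th)]
    M=np.asarray(c['mount']);o=c['R']@M[:3,3]+c['tcp'];w=ray@(c['R']@M[:3,:3]).T
    return o+w*((z-o[2])/w[:,2])[:,None]
def wcorners(c,box,z,thr,eps=12,up=4):
    # contour in up-scaled picture -> plane points (mm) -> polygon with fitted sides
    g=cv2.resize(c['frame'],None,fx=up,fy=up,interpolation=cv2.INTER_CUBIC);gray=cv2.cvtColor(g,cv2.COLOR_BGR2GRAY)
    u0,v0,u1,v1=box;m=(gray[up*v0:up*v1,up*u0:up*u1]<thr).astype(np.uint8)
    m=cv2.morphologyEx(m,cv2.MORPH_OPEN,np.ones((5,5)))
    cs,_=cv2.findContours(m,cv2.RETR_EXTERNAL,cv2.CHAIN_APPROX_NONE);k=max(cs,key=cv2.contourArea)
    ap=cv2.approxPolyDP(k,eps,True)[:,0];kk=k[:,0];n=len(ap)
    idx=[int(np.where((kk==a).all(1))[0][0]) for a in ap]
    X=wplane(c,(kk+[up*u0,up*v0]+.5)/up-.5,z)[:,:2];L=[]
    for i in range(n):
        a,b=idx[i],idx[(i+1)%n]
        if b<a:b+=len(kk)
        d=max(1,(b-a)//8);s=X[np.arange(a+d,b-d+1)%len(kk)].astype(np.float32)
        vx,vy,x,y=cv2.fitLine(s*1000,cv2.DIST_HUBER,0,.01,.01).ravel();L.append(np.cross([x,y,1.],[x+vx*50,y+vy*50,1.]))
    C=[]
    for i in range(n):
        p=np.cross(L[i-1],L[i]);C.append(p[:2]/p[2]/1000)
    return ap/up+[u0,v0],np.array(C)
E
python3 - <<'E'
from h import *
c=pickle.load(open('w1.pkl','rb'))
f=c['frame'];print([int(f[v,u].mean()) for u,v in [(335,165),(370,150),(370,190),(335,50),(360,60),(235,170),(210,160),(180,170),(230,200)]])
for b,thr in [((314,122,395,214),85),((312,5,395,98),100)]:
    ap,P=wcorners(c,b,.016,thr);print(ap.tolist(),P.round(4).tolist())
    if len(P)==6:print(fitL(P))
cv2.imwrite('pics/w1c.png',cv2.resize(f[50:250,115:275],None,fx=3,fy=3,interpolation=cv2.INTER_CUBIC))
cv2.imwrite('pics/w1d.png',cv2.resize(f[0:220,300:410],None,fx=2.7,fy=2.7,interpolation=cv2.INTER_CUBIC))
E
```

```text
[59, 69, 176, 116, 240, 203, 111, 230, 82]
[[387.25, 131.75], [322.5, 129.75], [322.0, 210.0], [346.25, 210.0], [349.0, 158.75], [387.0, 158.5]] [[0.5137, -0.3265], [0.5355, -0.253], [0.4418, -0.2257], [0.4334, -0.2549], [0.4962, -0.2746], [0.4831, -0.3176]]
(np.float64(0.001928758491736706), array([ 0.47827288, -0.27581121]), np.float64(163.62906496784925))
[[322.5, 90.5], [348.75, 92.75], [350.0, 86.5], [345.25, 78.0], [330.75, 75.5]] [[0.5758, -0.2614], [0.5675, -0.2935], [0.5757, -0.2957], [0.5851, -0.2929], [0.593, -0.2786]]
```

View pics/w1c.png

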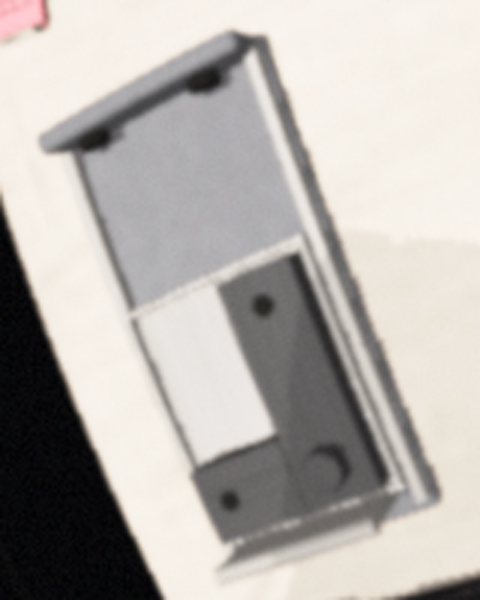

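View pics/w1d.png

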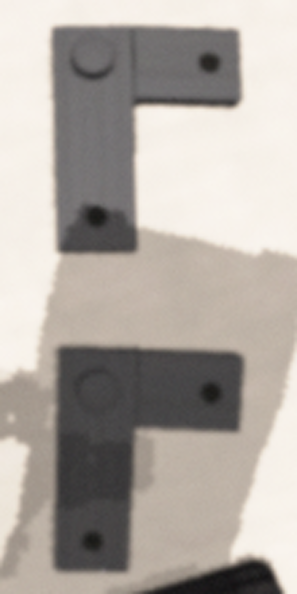

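Run:
```python
from h import *
c=pickle.load(open('w1.pkl','rb'))
g=lambda x,y:((x+.5)/3-.5+115,(y+.5)/3-.5+50)
pts=[(374,489),(288,257),(218,287),(280,436),(193,470),(222,545)]
P=np.array([wplane(c,g(*p),.034)[0][:2] for p in pts]);print(P.round(4).tolist(),fitL(P))
for p,z in [((322,466),.046),((262,306),.034),((230,500),.034)]:print(wplane(c,g(*p),z).round(4))
# stop ends, rim
for p,z in [((45,140),.034),((240,36),.034),((133,316),.024),((299,236),.024),((220,577),.053),((378,528),.053)]:print(p,wplane(c,g(*p),z).round(4))
t=pickle.load(open('top0.pkl','rb'));cr=lambda x,y:((x+.5)/4-.5+235,(y+.5)/4-.5+140)
pts=[(271,462),(255,270),(190,276),(201,400),(112,409),(117,472)]
P=np.array([proj_plane(t,cr(*p),.034)[0][:2] for p in pts]);print(fitL(P))
```

```text
[[0.4688, -0.1335], [0.5655, -0.1305], [0.5637, -0.0983], [0.4998, -0.1029], [0.4966, -0.0588], [0.4621, -0.0582]] (np.float64(0.0024740827086408954), array([ 0.51463306, -0.09474976]), np.float64(3.252350033810153))
[[ 0.4862 -0.121   0.046 ]]
[[ 0.5509 -0.1139  0.034 ]]
[[ 0.48   -0.0704  0.034 ]]
(45, 140) [[ 0.648  -0.0397  0.034 ]]
(240, 36) [[ 0.6531 -0.1365  0.034 ]]
(133, 316) [[ 0.5649 -0.0506  0.024 ]]
(299, 236) [[ 0.572  -0.1336  0.024 ]]
(220, 577) [[ 0.4549 -0.0628  0.053 ]]
(378, 528) [[ 0.4589 -0.1368  0.053 ]]
(np.float64(0.0007511368245525988), array([ 0.51395969, -0.09670488]), np.float64(3.275915200154655))
```

Request:
{"fn": "apply_moves", "kwargs": {
  "deltas": [
    [3,1.2,0,0.023,0.005,0.005,8.5],
    [5,0,0,0,0,0,8.5],
    [5,0,0,0,0,0,8.5],
    [5,0,0,0,0,0,8.5],
    [0,0,0,0,0,0,8.5]
  ]
}}

```text
clock: 2.4
position: [0.4789, -0.2593, 0.0443]
tool_rot: [[0.001, -0.274, -0.962], [-0.003, -0.962, 0.274], [-1.0, 0.003, -0.002]]
ft_force: [-0.3, 0.7, 0.1]
gripper_width: 0.0853
```

Run:
```python
from h import *
togo([.4825,-.2538,.002],-106.3)
```

```text
t 2.4 p [ 0.4789 -0.2593  0.0443] phi -105.88 tilt [-1.      0.0028 -0.0016] j [-2.840e+01  2.280e+01 -1.670e+01  5.040e+01 -1.000e-01  1.675e+02] w 0.0853 F [-0.3  0.7  0.1]
shift cm [ 4.23 -0.64 -0.19]
turn [ 0.0074 -0.0016 -0.0028]
```

Request:
{"fn": "apply_moves", "kwargs": {
  "deltas": [
    [2,-0.6,-0.2,0.007,-0.001,-0.003,8.5],
    [2,0,0,0,0,0,8.5],
    [0,0,0,0,0,0,8.5]
  ]
}}

```text
clock: 2.78
position: [0.4842, -0.2575, 0.0095]
tool_rot: [[0.006, -0.279, -0.96], [-0.003, -0.96, 0.279], [-1.0, 0.001, -0.006]]
ft_force: [0.7, -0.7, 0.1]
gripper_width: 0.0852
```

Run:
```python
from h import *
from workcell import cams
togo([.4825,-.2538,.002],-106.3)
p,R=st();c=cams.capture('wrist');c['tcp']=p;c['R']=R;cv2.imwrite('pics/w2.png',c['frame'])
```

```text
t 2.77 p [ 0.4842 -0.2575  0.0095] phi -106.18 tilt [-1.      0.0014 -0.0062] j [-28.   25.2 -18.9  45.5  -0.  168.2] w 0.0852 F [ 0.7 -0.7  0.1]
shift cm [ 0.75 -0.31  0.27]
turn [ 0.0021 -0.0062 -0.0014]
t 2.77 p [ 0.4842 -0.2575  0.0095] phi -106.18 tilt [-1.      0.0014 -0.0062] j [-28.   25.2 -18.9  45.5  -0.  168.2] w 0.0852 F [ 0.7 -0.7  0.1]
```

View pics/w2.png

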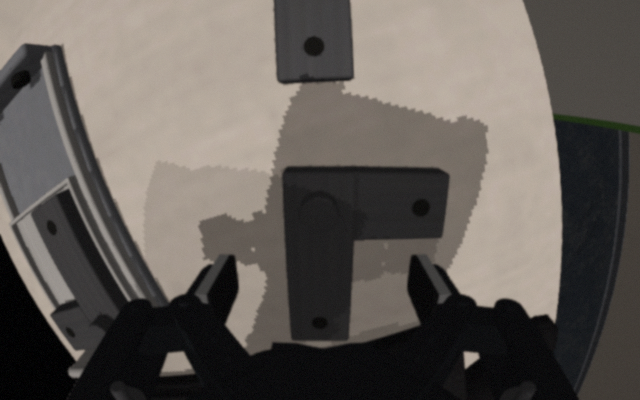

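Request:
{"fn": "apply_moves", "kwargs": {
  "deltas": [
    [0.7,-0.3,0.25,0,-0.006,-0.001,8.5],
    [0.1,0,0,0,0,0,5],
    [0,0,0,0,0,0,3],
    [0,0,0,0,0,0,2],
    [0,0,0,0,0,0,2],
    [0,0,0,0,0,0,2]
  ],
  "force": 60
}}

```text
clock: 3.58
position: [0.4851, -0.2556, 0.006]
tool_rot: [[0.006, -0.278, -0.96], [-0.004, -0.96, 0.278], [-1.0, 0.002, -0.007]]
ft_force: [0.4, -0.9, -1.4]
gripper_width: 0.0321
```

Run:
```python
from h import *
from workcell import cams
togo([.4825,-.2538,.002],-106.3)
p,R=st();c=cams.capture('wrist');c['tcp']=p;c['R']=R;cv2.imwrite('pics/w3.png',c['frame'])
```

```text
t 3.58 p [ 0.4851 -0.2556  0.006 ] phi -106.16 tilt [-1.      0.0022 -0.0067] j [-27.8  25.4 -19.2  45.   -0.  168.4] w 0.0321 F [ 0.4 -0.9 -1.4]
shift cm [ 0.4 -0.1  0.3]
turn [ 0.0024 -0.0067 -0.0022]
t 3.58 p [ 0.4851 -0.2556  0.006 ] phi -106.16 tilt [-1.      0.0022 -0.0067] j [-27.8  25.4 -19.2  45.   -0.  168.4] w 0.0321 F [ 0.4 -0.9 -1.4]
```

View pics/w3.png

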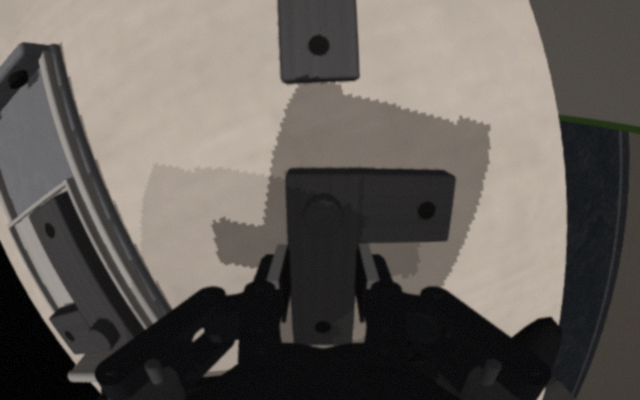

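Request:
{"fn": "apply_moves", "kwargs": {
  "deltas": [
    [-3,0,0,0,-0.006,-0.002,2],
    [-4,0,0,0,0,0,2],
    [-4,0,0,-0.17,0,0,2],
    [0,0,0,-0.17,0,0,2],
    [0,0,0,0,0,0,2]
  ]
}}

```text
clock: 4.25
position: [0.4833, -0.2544, 0.1174]
tool_rot: [[-0.004, 0.066, -0.998], [0.003, -0.998, -0.066], [-1.0, -0.003, 0.004]]
ft_force: [-0.2, -0.4, -2.5]
gripper_width: 0.0321
```

Run:
```python
from h import *
from workcell import cams
togo([.5136,-.0732,.10],-86.5)
p,R=st();c=cams.capture('wrist');c['tcp']=p;c['R']=R;cv2.imwrite('pics/w4.png',c['frame'])
c=cams.capture('scene');cv2.imwrite('pics/s4.png',c['frame'])
```

```text
t 4.25 p [ 0.4833 -0.2544  0.1174] phi -86.22 tilt [-1.     -0.0028  0.0038] j [-27.8  19.4  -9.8  61.    0.  148.4] w 0.0321 F [-0.2 -0.4 -2.5]
shift cm [  1.77 -17.88  -4.22]
turn [0.0049 0.0038 0.0028]
t 4.25 p [ 0.4833 -0.2544  0.1174] phi -86.22 tilt [-1.     -0.0028  0.0038] j [-27.8  19.4  -9.8  61.    0.  148.4] w 0.0321 F [-0.2 -0.4 -2.5]
```

View pics/w4.png

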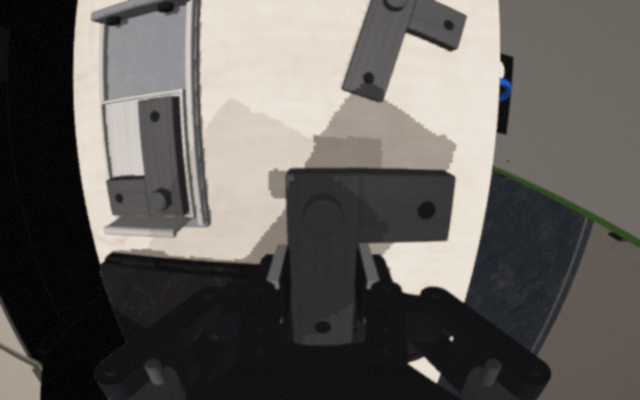

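View pics/s4.png

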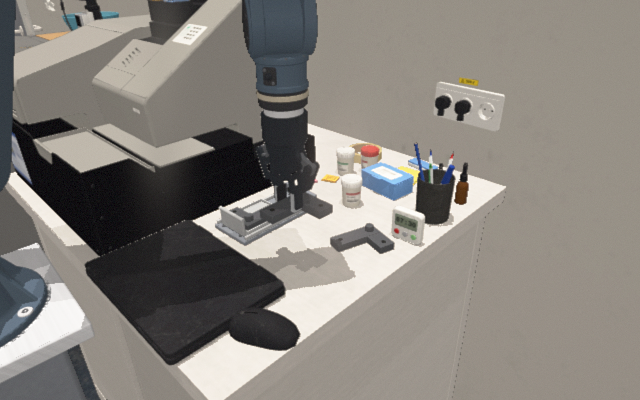

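Run:
```python
from h import *
from workcell import cams
p,R=st();c=cams.capture('wrist');c['tcp']=p;c['R']=R;pickle.dump(c,open('w4.pkl','wb'))
uv=np.array([(288,170),(453,174),(448,241),(357,241)])
P=wplane(c,uv,p[2]+.010)[:,:2]
M=MODEL[[0,5,4,3]]
t,a,Rr=kabsch(M,P);print(P.round(4).tolist(),t,np.degrees(a),(M@Rr.T+t-P).round(4).tolist())
print('tcp in half',Rr.T@(p[:2]-t))
cv2.imwrite('pics/w4c.png',cv2.resize(c['frame'][150:350,260:480],None,fx=3,fy=3,interpolation=cv2.INTER_CUBIC))
```

```text
t 4.35 p [ 0.4834 -0.2545  0.1171] phi -86.38 tilt [-1.     -0.0029  0.004 ] j [-27.8  19.5  -9.8  61.    0.  148.6] w 0.0322 F [-0.7 -0.2 -1.7]
[[0.5323, -0.2352], [0.536, -0.3109], [0.502, -0.3151], [0.5002, -0.2687]] [ 0.48428145 -0.27557892] -177.20727657287367 [[-0.0001, 0.002], [0.0001, -0.0022], [0.0002, 0.0004], [-0.0002, -0.0001]]
tcp in half [-0.00013027 -0.02112458]
```

View pics/w4c.png

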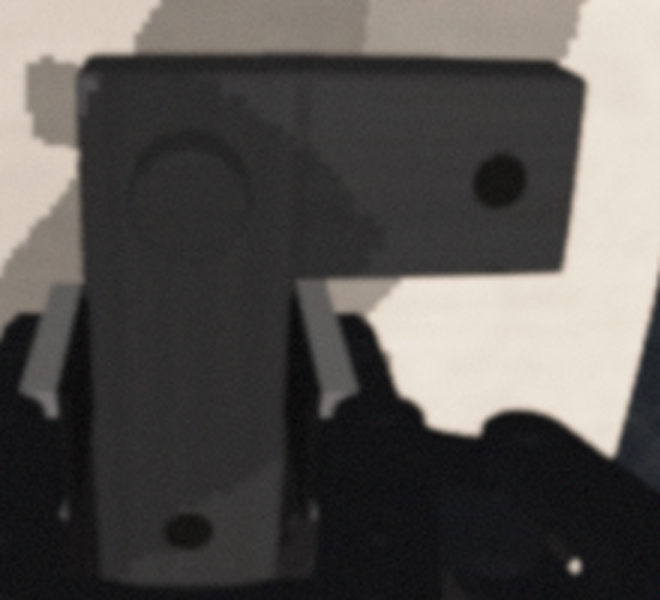

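Request:
{"fn": "apply_moves", "kwargs": {
  "deltas": [
    [0,-4.5,-1.1,0.003,0.004,0.003,2],
    [0,-4.5,-1.1,0,0,0,2],
    [0.5,-4.5,-1.1,0,0,0,2],
    [0.5,-3.6,-0.9,0,0,0,2],
    [0,0,0,0,0,0,2]
  ]
}}

```text
clock: 5.03
position: [0.5149, -0.0768, 0.1033]
tool_rot: [[-0.005, 0.044, -0.999], [0.001, -0.999, -0.044], [-1.0, -0.001, 0.005]]
ft_force: [-0.8, 0.5, -1.4]
gripper_width: 0.0322
```

Run:
```python
from h import *
from workcell import cams
togo([.5136,-.0732,.06],-86.5)
p,R=st();c=cams.capture('wrist');c['tcp']=p;c['R']=R;pickle.dump(c,open('w5.pkl','wb'));cv2.imwrite('pics/w5.png',c['frame'])
```

```text
t 5.03 p [ 0.5149 -0.0768  0.1033] phi -87.48 tilt [-1.     -0.0014  0.005 ] j [ -8.5  17.8 -14.6  57.9   0.  169. ] w 0.0322 F [-0.8  0.5 -1.4]
shift cm [ 4.33 -0.36  0.1 ]
turn [-0.0171  0.005   0.0015]
t 5.03 p [ 0.5149 -0.0768  0.1033] phi -87.48 tilt [-1.     -0.0014  0.005 ] j [ -8.5  17.8 -14.6  57.9   0.  169. ] w 0.0322 F [-0.8  0.5 -1.4]
```

View pics/w5.png

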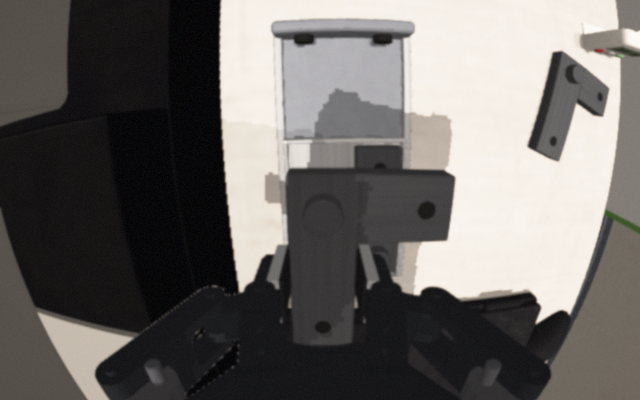

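Run:
```python
from h import *
c=pickle.load(open('w5.pkl','rb'))
cv2.imwrite('pics/w5c.png',cv2.resize(c['frame'][10:190,260:460],None,fx=4,fy=4,interpolation=cv2.INTER_CUBIC)[:600])
```

```text
(no output)
```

View pics/w5c.png

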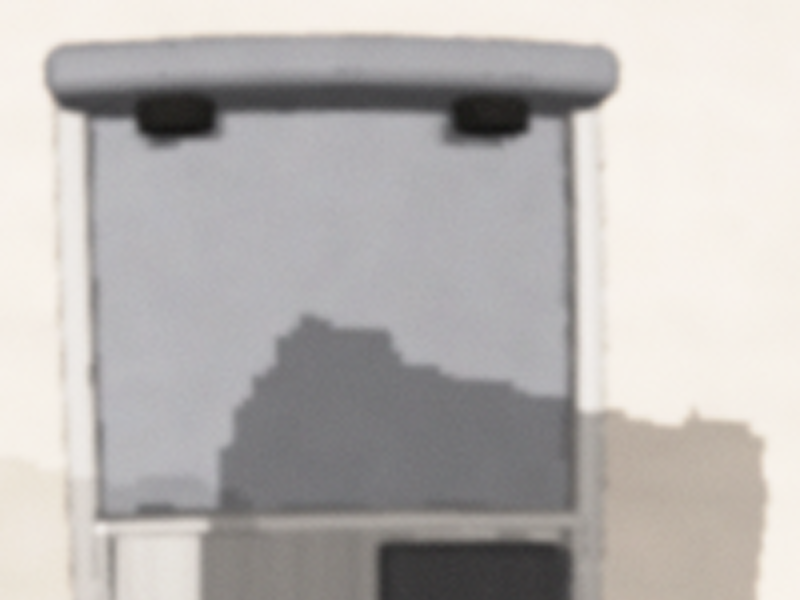

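Run:
```python
from h import *
c=pickle.load(open('w5.pkl','rb'));g=lambda x,y:((x+.5)/4-.5+260,(y+.5)/4-.5+10)
for p,z in [((50,85),.034),((616,85),.034),((97,522),.024),((578,518),.024),((382,545),.034),((570,543),.034),((66,110),.018),((602,110),.018)]:print(p,wplane(c,g(*p),z)[0].round(4))
```

```text
(50, 85) [ 0.6439 -0.036   0.034 ]
(616, 85) [ 0.6505 -0.1324  0.034 ]
(97, 522) [ 0.5665 -0.0455  0.024 ]
(578, 518) [ 0.5719 -0.1329  0.024 ]
(382, 545) [ 0.5658 -0.0959  0.034 ]
(570, 543) [ 0.5683 -0.1291  0.034 ]
(66, 110) [ 0.6428 -0.0364  0.018 ]
(602, 110) [ 0.6494 -0.1344  0.018 ]
```

Request:
{"fn": "apply_moves", "kwargs": {
  "deltas": [
    [2,-0.45,0.1,-0.02,0.005,0.0015,2],
    [2,0,0,0,0,0,2],
    [1,0,0,0,0,0,2],
    [0,0,0,0,0,0,2]
  ]
}}

```text
clock: 5.58
position: [0.5131, -0.0762, 0.0518]
tool_rot: [[-0.001, 0.056, -0.998], [-0.001, -0.998, -0.056], [-1.0, 0.001, 0.001]]
ft_force: [-0.0, 0.5, -2.7]
gripper_width: 0.0322
```

Run:
```python
from h import *
togo([.5141,-.0722,.041],-86.3)
```

```text
t 5.58 p [ 0.5131 -0.0762  0.0518] phi -86.78 tilt [-1.0e+00  1.4e-03  6.0e-04] j [-8.400e+00  2.030e+01 -1.950e+01  5.020e+01 -1.000e-01  1.684e+02] w 0.0322 F [-0.   0.5 -2.7]
shift cm [ 1.08 -0.4  -0.12]
turn [-0.0083  0.0006 -0.0014]
```

Request:
{"fn": "apply_moves", "kwargs": {
  "deltas": [
    [0,-0.5,-0.15,-0.009,0,0,2],
    [0,0,0,0,0,0,2]
  ]
}}

```text
clock: 5.82
position: [0.5151, -0.0715, 0.0528]
tool_rot: [[0.001, 0.064, -0.998], [-0.002, -0.998, -0.064], [-1.0, 0.002, -0.001]]
ft_force: [0.2, 0.9, -1.7]
gripper_width: 0.0324
```

Run:
```python
from h import *
togo([.5141,-.0722,.041],-86.3)
```

```text
t 5.83 p [ 0.5151 -0.0715  0.0528] phi -86.31 tilt [-1.0e+00  1.7e-03 -7.0e-04] j [-7.800e+00  2.030e+01 -1.940e+01  5.030e+01 -1.000e-01  1.685e+02] w 0.0324 F [ 0.2  0.9 -1.7]
shift cm [1.18 0.06 0.1 ]
turn [-0.0003 -0.0007 -0.0017]
```

Good alignment. Descend in small steps.

Request:
{"fn": "apply_moves", "kwargs": {
  "deltas": [
    [0.7,0.05,0.1,0,0,0,2],
    [0.4,0,0,0,0,0,2],
    [0,0,0,0,0,0,2]
  ]
}}

```text
clock: 6.2
position: [0.5145, -0.072, 0.0417]
tool_rot: [[0.002, 0.065, -0.998], [-0.002, -0.998, -0.065], [-1.0, 0.002, -0.002]]
ft_force: [-0.4, 0.2, -2.5]
gripper_width: 0.0319
```

Run:
```python
from h import *
from workcell import cams
togo([.5141,-.0722,.041],-86.3)
p,R=st();c=cams.capture('wrist');c['tcp']=p;c['R']=R;pickle.dump(c,open('w6.pkl','wb'));cv2.imwrite('pics/w6.png',c['frame'])
```

```text
t 6.2 p [ 0.5145 -0.072   0.0417] phi -86.3 tilt [-1.      0.002  -0.0019] j [-7.900e+00  2.090e+01 -2.040e+01  4.860e+01 -1.000e-01  1.684e+02] w 0.0319 F [-0.4  0.2 -2.5]
shift cm [0.07 0.02 0.04]
turn [ 0.0001 -0.0019 -0.002 ]
t 6.2 p [ 0.5145 -0.072   0.0417] phi -86.3 tilt [-1.      0.002  -0.0019] j [-7.900e+00  2.090e+01 -2.040e+01  4.860e+01 -1.000e-01  1.684e+02] w 0.0319 F [-0.4  0.2 -2.5]
```

View pics/w6.png

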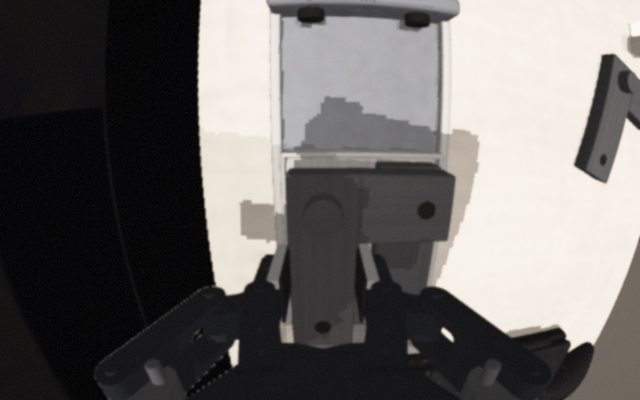

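Run:
```python
from h import *
c=pickle.load(open('w6.pkl','rb'))
cv2.imwrite('pics/w6c.png',cv2.resize(c['frame'][140:300,260:460],None,fx=4,fy=4,interpolation=cv2.INTER_CUBIC)[:600])
```

```text
(no output)
```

View pics/w6c.png

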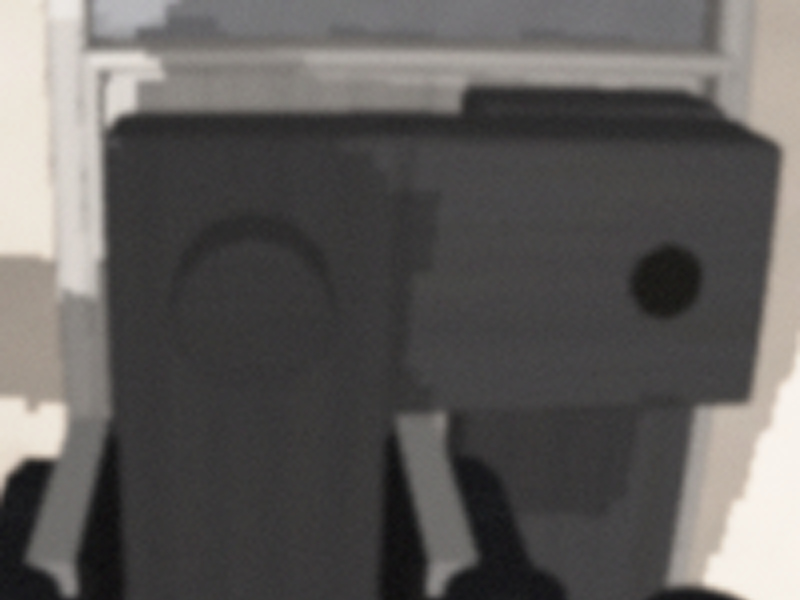

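Run:
```python
from h import *
c=pickle.load(open('w6.pkl','rb'));g=lambda x,y:((x+.5)/4-.5+260,(y+.5)/4-.5+140)
a=np.radians(3.7);X=np.array([np.cos(a),np.sin(a)]);Y=np.array([-X[1],X[0]])
for n,p,z in [('h1 right',(693,410),.034),('h1 right',(665,590),.034),('h1 inner bottom',(462,90),.018),('h1 in top',(464,108),.034),('h1 R bottom',(685,92),.018),('h2 topL',(108,135),.0517),('h2 topR',(780,150),.0517),('h2 R low',(750,402),.0517),('rim L',(88,52),.024),('rim R',(722,52),.024)]:
    q=wplane(c,g(*p),z)[0][:2]-[.5145,-.0952];print(n,(q@X).round(4),(q@Y).round(4))
```

```text
h1 right 0.0072 -0.0378
h1 right -0.0229 -0.038
h1 inner bottom 0.0489 -0.0048
h1 in top 0.0495 -0.0023
h1 R bottom 0.0493 -0.0375
h2 topL 0.0499 0.0401
h2 topR 0.0488 -0.0377
h2 R low 0.0165 -0.0381
rim L 0.0551 0.0457
rim R 0.0561 -0.0404
```

Request:
{"fn": "apply_moves", "kwargs": {
  "deltas": [
    [0.15,0,0,0,0,0,2],
    [0,0,0,0,0,0,2]
  ]
}}

```text
clock: 6.5
position: [0.5147, -0.0721, 0.0404]
tool_rot: [[0.002, 0.065, -0.998], [-0.002, -0.998, -0.065], [-1.0, 0.002, -0.002]]
ft_force: [0.1, -0.9, -2.3]
gripper_width: 0.0323
```

Request:
{"fn": "apply_moves", "kwargs": {
  "deltas": [
    [0,0,0,0,0,0,4.2],
    [0,0,0,0,0,0,5.5],
    [0,0,0,0,0,0,5.5],
    [-0.5,0,0,0,0,0,5.5],
    [-4,0,0,0,0,0,5.5],
    [-5,0,0,0,0,0,5.5],
    [-5,0,0,0,0,0,8.5],
    [0,0,0,0,0,0,8.5]
  ]
}}

```text
clock: 7.5
position: [0.5146, -0.0718, 0.1916]
tool_rot: [[0.004, 0.065, -0.998], [-0.002, -0.998, -0.065], [-1.0, 0.002, -0.004]]
ft_force: [0.5, -0.1, -1.3]
gripper_width: 0.0847
```

Run:
```python
from h import *
from workcell import cams
p,R=st();c=cams.capture('wrist');c['tcp']=p;c['R']=R;pickle.dump(c,open('w7.pkl','wb'));cv2.imwrite('pics/w7.png',c['frame'])
```

```text
t 7.5 p [ 0.5146 -0.0718  0.1916] phi -86.3 tilt [-1.      0.0025 -0.0037] j [-7.900e+00  1.390e+01 -6.400e+00  6.950e+01 -1.000e-01  1.684e+02] w 0.0847 F [ 0.5 -0.1 -1.3]
```

View pics/w7.png

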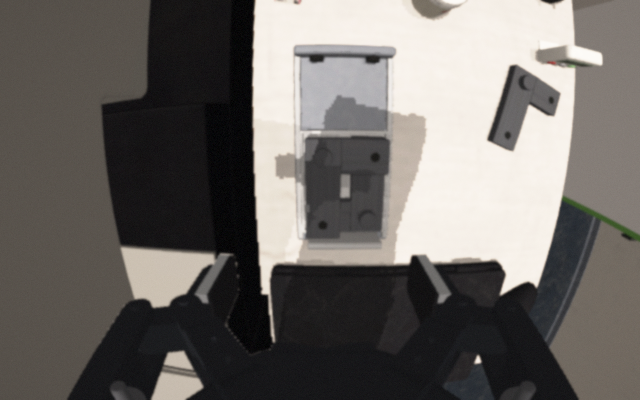

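Run:
```python
from h import *
togo([.6182,-.2898,.19],-103.6)
```

```text
t 7.55 p [ 0.5135 -0.0717  0.1896] phi -86.3 tilt [-1.0e+00  1.9e-03 -7.0e-04] j [-7.900e+00  1.400e+01 -6.500e+00  6.940e+01 -1.000e-01  1.684e+02] w 0.0851 F [-0.2  0.5  0.2]
shift cm [ 1.000e-02  2.244e+01 -9.040e+00]
turn [ 0.302  -0.001  -0.0017]
```

Request:
{"fn": "apply_moves", "kwargs": {
  "deltas": [
    [0,4.6,-1.85,0,0,0,8.5],
    [0,4.6,-1.85,0,0,0,8.5],
    [0,4.6,-1.85,0,0,0,8.5],
    [0,4.6,-1.85,0,0,0,8.5],
    [0,4.6,-1.85,0,0,0,8.5],
    [0,0,0,0.15,0,0,8.5],
    [0,0,0,0.15,0,0,8.5],
    [0,0,0,0,0,0,8.5]
  ]
}}

```text
clock: 8.55
position: [0.6197, -0.3009, 0.1769]
tool_rot: [[-0.014, -0.238, -0.971], [0.005, -0.971, 0.238], [-1.0, -0.002, 0.015]]
ft_force: [-0.0, 0.7, 0.1]
gripper_width: 0.0851
```

Run:
```python
from h import *
from workcell import cams
togo([.6182,-.2898,.10],-103.6)
p,R=st();c=cams.capture('wrist');c['tcp']=p;c['R']=R;pickle.dump(c,open('w8.pkl','wb'));cv2.imwrite('pics/w8.png',c['frame'])
c=cams.capture('top');cv2.imwrite('pics/t8.png',c['frame']);pickle.dump(c,open('t8.pkl','wb'))
```

```text
t 8.55 p [ 0.6197 -0.3009  0.1769] phi -103.8 tilt [-0.9999 -0.0017  0.0146] j [-2.590e+01  3.190e+01  1.990e+01  7.880e+01 -1.000e-01  1.679e+02] w 0.0851 F [-0.   0.7  0.1]
shift cm [ 7.7  -1.02  0.3 ]
turn [-0.0034  0.0146  0.0018]
t 8.55 p [ 0.6197 -0.3009  0.1769] phi -103.8 tilt [-0.9999 -0.0017  0.0146] j [-2.590e+01  3.190e+01  1.990e+01  7.880e+01 -1.000e-01  1.679e+02] w 0.0851 F [-0.   0.7  0.1]
```

View pics/w8.png

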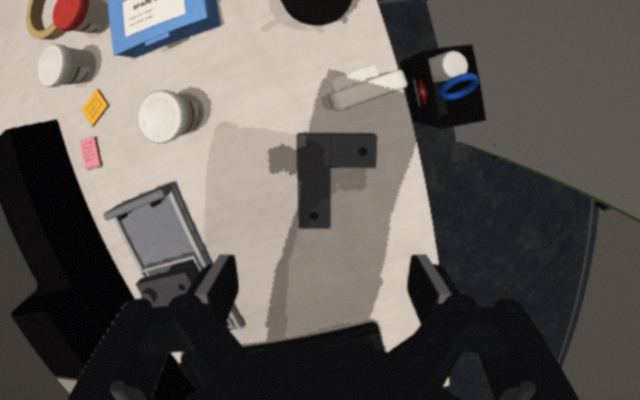

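View pics/t8.png

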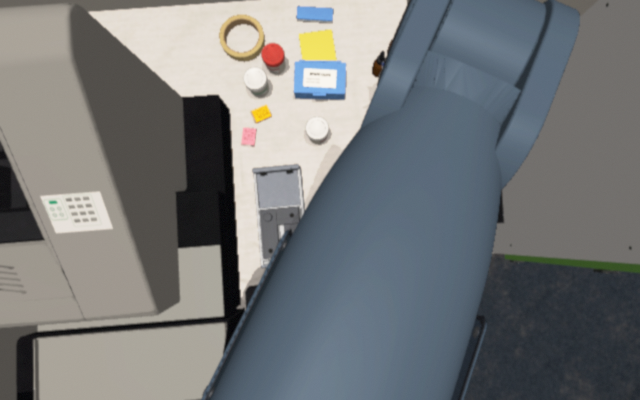

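Run:
```python
from h import *
c=pickle.load(open('w8.pkl','rb'))
f=c['frame'];print([int(f[v,u].mean()) for u,v in [(312,180),(350,150),(305,220),(345,190),(275,160),(340,140)]])
for thr in (85,95):
    ap,P=wcorners(c,(288,125,382,235),.016,thr);print(ap.tolist(),P.round(4).tolist())
    if len(P)==6:print(fitL(P))
```

```text
[40, 48, 38, 113, 111, 49]
[[375.5, 134.5], [298.25, 134.5], [299.5, 228.0], [329.75, 227.25], [331.0, 169.25], [375.0, 167.25]] [[0.6549, -0.3624], [0.6736, -0.2855], [0.5758, -0.263], [0.5682, -0.2944], [0.6317, -0.3106], [0.6206, -0.3545]]
(np.float64(0.0007761591091231608), array([ 0.615158  , -0.31243044]), np.float64(166.49146727661324))
[[374.0, 133.25], [297.75, 134.75], [298.75, 228.0], [329.75, 227.75], [331.25, 170.0], [375.25, 167.5]] [[0.6551, -0.363], [0.674, -0.2851], [0.5755, -0.2631], [0.5678, -0.2944], [0.631, -0.3112], [0.6203, -0.3547]]
(np.float64(0.0010091518939934294), array([ 0.61496854, -0.31261673]), np.float64(166.5475277748811))
```

Request:
{"fn": "apply_moves", "kwargs": {
  "deltas": [
    [3,-1.1,0.1,-0.004,0.015,0.002,8.5],
    [4,0,0,0,0,0,8.5],
    [4,0,0,0,0,0,8.5],
    [3,0,0,0,0,0,8.5],
    [0,0,0,0,0,0,8.5]
  ]
}}

```text
clock: 9.28
position: [0.6214, -0.2876, 0.0345]
tool_rot: [[0.003, -0.215, -0.977], [-0.001, -0.977, 0.215], [-1.0, 0.001, -0.003]]
ft_force: [0.0, 0.6, 0.2]
gripper_width: 0.085
```

Run:
```python
from h import *
togo([.619,-.290,.002],-103.5)
```

```text
t 9.28 p [ 0.6214 -0.2876  0.0345] phi -102.43 tilt [-1.0e+00  6.0e-04 -3.2e-03] j [-24.8  35.3   4.3  58.9   0.  167.6] w 0.085 F [0.  0.6 0.2]
shift cm [3.25 0.28 0.19]
turn [ 0.0186 -0.0032 -0.0006]
```

Request:
{"fn": "apply_moves", "kwargs": {
  "deltas": [
    [1.5,0.3,0.2,0.019,-0.003,0,8.5],
    [1.5,0,0,0,0,0,8.5],
    [0.5,0,0,0,0,0,8.5],
    [0,0,0,0,0,0,8.5]
  ]
}}

```text
clock: 9.78
position: [0.6205, -0.291, 0.0006]
tool_rot: [[0.004, -0.233, -0.973], [-0.002, -0.973, 0.233], [-1.0, 0.002, -0.004]]
ft_force: [0.2, -0.1, 0.1]
gripper_width: 0.0847
```

Run:
```python
from h import *
from workcell import cams
togo([.619,-.290,.002],-103.5)
p,R=st();c=cams.capture('wrist');c['tcp']=p;c['R']=R;cv2.imwrite('pics/w9.png',c['frame'])
```

```text
t 9.78 p [ 6.205e-01 -2.910e-01  6.000e-04] phi -103.45 tilt [-1.      0.0015 -0.0044] j [-25.1  37.    2.   54.8  -0.  168.3] w 0.0847 F [ 0.2 -0.1  0.1]
shift cm [-0.14 -0.06  0.17]
turn [ 0.0008 -0.0044 -0.0015]
t 9.78 p [ 6.205e-01 -2.910e-01  6.000e-04] phi -103.45 tilt [-1.      0.0015 -0.0044] j [-25.1  37.    2.   54.8  -0.  168.3] w 0.0847 F [ 0.2 -0.1  0.1]
```

View pics/w9.png

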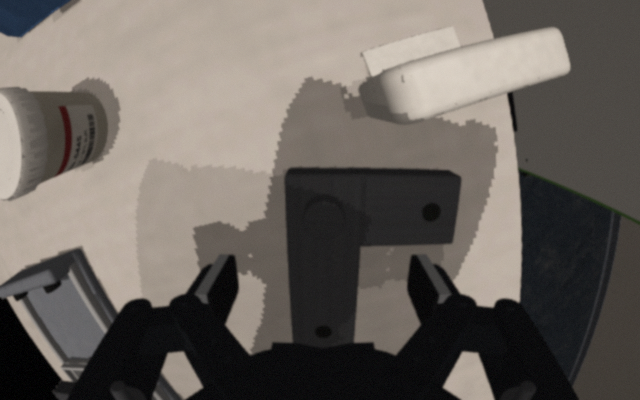

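Request:
{"fn": "apply_moves", "kwargs": {
  "deltas": [
    [-0.3,0,0.2,0,-0.004,-0.001,5],
    [0,0,0,0,0,0,3],
    [0,0,0,0,0,0,2],
    [0,0,0,0,0,0,2],
    [0,0,0,0,0,0,2]
  ],
  "force": 60
}}

```text
clock: 10.45
position: [0.6193, -0.291, 0.0058]
tool_rot: [[0.002, -0.233, -0.973], [-0.002, -0.973, 0.233], [-1.0, 0.001, -0.003]]
ft_force: [-0.0, -0.6, -1.5]
gripper_width: 0.0321
```

Run:
```python
from h import *
p,R=st()
c=np.array([.6146,-.3126]);a=np.radians(166.5);Rr=np.array([[np.cos(a),-np.sin(a)],[np.sin(a),np.cos(a)]])
print('tcp in half',Rr.T@(p[:2]-c))
```

```text
t 10.45 p [ 0.6193 -0.291   0.0058] phi -103.45 tilt [-1.      0.0011 -0.0027] j [-25.2  36.7   2.3  55.5  -0.  168.3] w 0.0321 F [-0.  -0.6 -1.5]
tcp in half [ 0.00050908 -0.02212725]
```

Request:
{"fn": "apply_moves", "kwargs": {
  "deltas": [
    [-3,0,0,0,-0.003,-0.001,2],
    [-5,0,0,0,0,0,2],
    [-5,0,0,-0.1,0,0,2],
    [0,0,0,-0.18,0,0,2],
    [0,0,0,-0.18,0,0,2],
    [0,0,0,-0.18,0,0,2],
    [0,0,0,-0.18,0,0,2],
    [0,0,0,-0.18,0,0,2],
    [0,0,0,-0.18,0,0,2],
    [0,0,0,-0.18,0,0,2],
    [0,0,0,-0.18,0,0,2],
    [0,0,0,0,0,0,2]
  ]
}}

```text
clock: 11.95
position: [0.6169, -0.2895, 0.1354]
tool_rot: [[-0.008, 0.977, -0.215], [0.004, -0.215, -0.977], [-1.0, -0.009, -0.002]]
ft_force: [-0.2, 0.2, -1.3]
gripper_width: 0.0321
```

Run:
```python
from h import *
togo([.5145,-.1182,.12],93.75)
```

```text
t 11.95 p [ 0.6169 -0.2895  0.1354] phi -12.41 tilt [-1.     -0.0086 -0.0021] j [-25.1  31.8  13.5  72.2   0.   77.3] w 0.0321 F [-0.2  0.2 -1.3]
shift cm [  1.69 -13.67 -14.52]
turn [-1.8528 -0.0095  0.004 ]
```

Request:
{"fn": "apply_moves", "kwargs": {
  "deltas": [
    [0,0,0,-0.18,0,0,2],
    [0,0,0,-0.18,0,0,2],
    [0,0,0,-0.18,0,0,2],
    [0,0,0,-0.18,0,0,2],
    [0,0,0,-0.18,0,0,2],
    [0,0,0,-0.18,0,0,2],
    [0,0,0,-0.18,0,0,2],
    [0,0,0,-0.18,0,0,2],
    [0,0,0,-0.18,0,0,2],
    [0,0,0,-0.18,0,0,2],
    [0,0,0,0,0,0,2]
  ]
}}

```text
clock: 13.32
position: [0.6157, -0.2888, 0.1328]
tool_rot: [[-0.012, -0.015, 1.0], [0.006, 1.0, 0.015], [-1.0, 0.006, -0.012]]
ft_force: [-1.1, -0.6, -2.3]
gripper_width: 0.0321
```

Run:
```python
from h import *
togo([.5145,-.1182,.12],93.75)
```

```text
t 13.32 p [ 0.6157 -0.2888  0.1328] phi 90.88 tilt [-0.9999  0.0059 -0.0119] j [-25.1  31.9  13.3  72.2   0.  -26. ] w 0.0321 F [-1.1 -0.6 -2.3]
shift cm [ 1.5  17.21 -9.84]
turn [-0.0501 -0.0118 -0.0062]
```

Request:
{"fn": "apply_moves", "kwargs": {
  "deltas": [
    [0,3.5,-2,-0.05,-0.012,-0.006,2],
    [0,3.5,-2,0,0,0,2],
    [0,3.5,-2,0,0,0,2],
    [0,3.5,-2,0,0,0,2],
    [0,3.3,-1.9,0,0,0,2],
    [0,0,0,0,0,0,2]
  ]
}}

```text
clock: 14.08
position: [0.5064, -0.1157, 0.1321]
tool_rot: [[0.001, -0.019, 1.0], [0.0, 1.0, 0.019], [-1.0, 0.0, 0.001]]
ft_force: [1.0, -0.9, -1.0]
gripper_width: 0.0318
```

Run:
```python
from h import *
from workcell import cams
togo([.5160,-.1182,.08],93.75)
p,R=st();c=cams.capture('wrist');c['tcp']=p;c['R']=R;pickle.dump(c,open('w10.pkl','wb'));cv2.imwrite('pics/w10.png',c['frame'])
```

```text
t 14.07 p [ 0.5064 -0.1157  0.1321] phi 91.11 tilt [-1.e+00  3.e-04  9.e-04] j [-12.9  16.1 -12.4  61.4   0.  -14. ] w 0.0318 F [ 1.  -0.9 -1. ]
shift cm [ 5.21 -0.27  0.95]
turn [-0.0462  0.0009 -0.0003]
t 14.07 p [ 0.5064 -0.1157  0.1321] phi 91.11 tilt [-1.e+00  3.e-04  9.e-04] j [-12.9  16.1 -12.4  61.4   0.  -14. ] w 0.0318 F [ 1.  -0.9 -1. ]
```

View pics/w10.png

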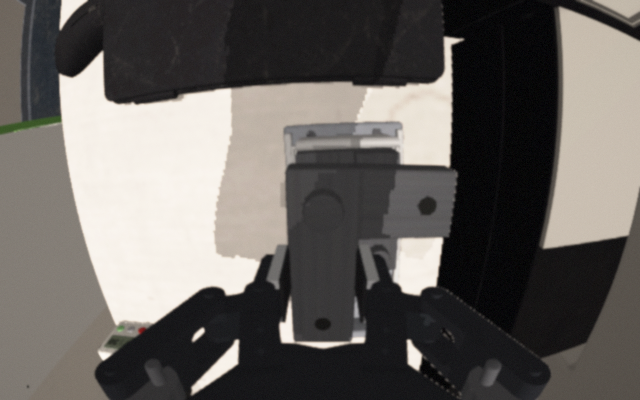

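Request:
{"fn": "apply_moves", "kwargs": {
  "deltas": [
    [1,-0.3,1.0,-0.047,0,0,2],
    [2,0,0,0,0,0,2],
    [2,0,0,0,0,0,2],
    [0,0,0,0,0,0,2]
  ]
}}

```text
clock: 14.62
position: [0.5219, -0.123, 0.0818]
tool_rot: [[0.007, -0.05, 0.999], [-0.002, 0.999, 0.05], [-1.0, -0.003, 0.006]]
ft_force: [1.2, 0.1, -0.8]
gripper_width: 0.0322
```

Run:
```python
from h import *
from workcell import cams
togo([.5160,-.1182,.065],93.75)
```

```text
t 14.62 p [ 0.5219 -0.123   0.0818] phi 92.85 tilt [-1.     -0.0026  0.0064] j [-13.2  19.8 -15.1  54.7  -0.  -16.1] w 0.0322 F [ 1.2  0.1 -0.8]
shift cm [ 1.68  0.52 -0.58]
turn [-0.0157  0.0064  0.0026]
```

Request:
{"fn": "apply_moves", "kwargs": {
  "deltas": [
    [0.5,0.45,-0.55,-0.016,0.006,0.003,2],
    [0.3,0,0,0,0,0,2],
    [0,0,0,0,0,0,2]
  ]
}}

```text
clock: 15.0
position: [0.5172, -0.1196, 0.0748]
tool_rot: [[0.002, -0.063, 0.998], [-0.0, 0.998, 0.063], [-1.0, -0.0, 0.002]]
ft_force: [0.0, 0.9, -2.2]
gripper_width: 0.032
```

Run:
```python
from h import *
from workcell import cams
togo([.5160,-.1182,.058],93.75)
p,R=st();c=cams.capture('wrist');c['tcp']=p;c['R']=R;pickle.dump(c,open('w11.pkl','wb'));cv2.imwrite('pics/w11.png',cv2.resize(c['frame'][110:310,250:480],None,fx=3.4,fy=3,interpolation=cv2.INTER_CUBIC))
```

```text
t 15.0 p [ 0.5172 -0.1196  0.0748] phi 93.6 tilt [-1.0e+00 -2.0e-04  2.1e-03] j [-13.   19.9 -16.1  53.8   0.  -16.6] w 0.032 F [ 0.   0.9 -2.2]
shift cm [ 1.68  0.15 -0.12]
turn [-0.0026  0.0021  0.0002]
t 15.0 p [ 0.5172 -0.1196  0.0748] phi 93.6 tilt [-1.0e+00 -2.0e-04  2.1e-03] j [-13.   19.9 -16.1  53.8   0.  -16.6] w 0.032 F [ 0.   0.9 -2.2]
```

View pics/w11.png

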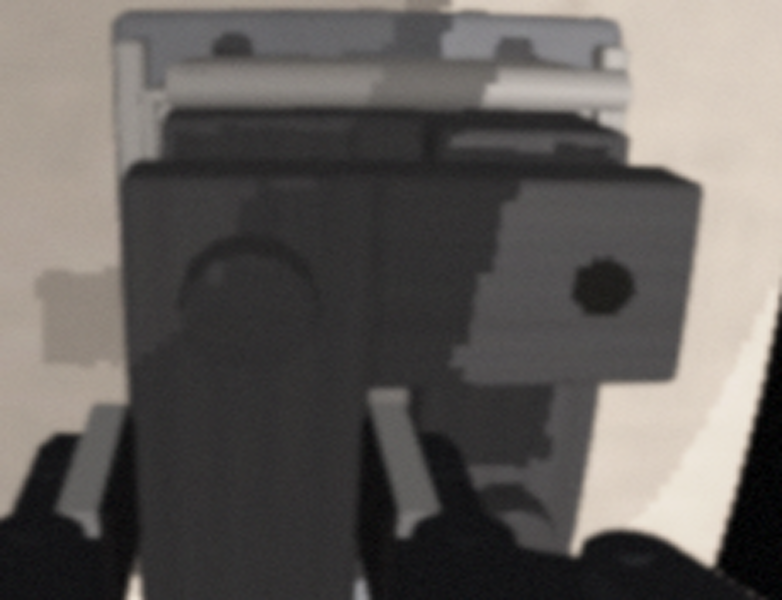

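Run:
```python
from h import *
c=pickle.load(open('w11.pkl','rb'));g=lambda x,y:((x+.5)/3.4-.5+250,(y+.5)/3-.5+110)
a=np.radians(3.7);X=np.array([np.cos(a),np.sin(a)]);Y=np.array([-X[1],X[0]])
zt=c['tcp'][2]-.0058+.016
for n,p,z in [('h2 edge y',(597,385),.05),('h2 edge y',(575,550),.05),('h1 left y',(163,150),.034),('h2 end corner',(624,140),.05),('h2 end in',(440,135),.05),('h3 topL',(125,180),zt),('h3 topR',(700,188),zt),('h3 lowR',(672,378),zt)]:
    q=wplane(c,g(*p),z)[0][:2]-[.5145,-.0952];print(n,(q@X).round(4),(q@Y).round(4))
p=c['tcp'][:2]-[.5145,-.0952];print('tcp',p@X,p@Y)
```

```text
h2 edge y 0.0019 0.0399
h2 edge y 0.0431 0.0413
h1 left y -0.0432 -0.0384
h2 end corner -0.0488 0.0396
h2 end in -0.049 0.0078
h3 topL -0.0479 -0.0392
h3 topR -0.0474 0.0385
h3 lowR -0.0153 0.0385
tcp 0.0011683282801619706 -0.024541312186946378
```

Request:
{"fn": "apply_moves", "kwargs": {
  "deltas": [
    [0.8,0.15,-0.12,0,0.002,0,2],
    [0.6,0,0,0,0,0,2],
    [0,0,0,0,0,0,2]
  ]
}}

```text
clock: 15.42
position: [0.5161, -0.1181, 0.0603]
tool_rot: [[0.001, -0.063, 0.998], [-0.0, 0.998, 0.063], [-1.0, -0.0, 0.001]]
ft_force: [-0.6, 0.1, -1.0]
gripper_width: 0.0324
```

Run:
```python
from h import *
togo([.5160,-.1182,.0562],93.75)
```

```text
t 15.43 p [ 0.5161 -0.1181  0.0603] phi 93.6 tilt [-1.e+00 -5.e-04  8.e-04] j [-12.9  20.7 -17.5  51.8  -0.  -16.5] w 0.0324 F [-0.6  0.1 -1. ]
shift cm [ 0.41 -0.01 -0.01]
turn [-0.0026  0.0008  0.0005]
```

Request:
{"fn": "apply_moves", "kwargs": {
  "deltas": [
    [0.4,0,0,0,0,0,2],
    [0,0,0,0,0,0,2]
  ]
}}

```text
clock: 15.68
position: [0.5163, -0.1181, 0.0561]
tool_rot: [[0.001, -0.063, 0.998], [-0.0, 0.998, 0.063], [-1.0, -0.0, 0.001]]
ft_force: [0.0, 0.2, -2.1]
gripper_width: 0.032
```

Run:
```python
from h import *
togo([.5160,-.1182,.0560],93.75)
```

```text
t 15.68 p [ 0.5163 -0.1181  0.0561] phi 93.6 tilt [-1.e+00 -5.e-04  1.e-03] j [-12.9  20.9 -17.8  51.2  -0.  -16.5] w 0.032 F [ 0.   0.2 -2.1]
shift cm [ 0.01 -0.01 -0.03]
turn [-0.0026  0.001   0.0005]
```

Request:
{"fn": "apply_moves", "kwargs": {
  "deltas": [
    [0,0,0,0,0,0,4.2],
    [0,0,0,0,0,0,5.5],
    [0,0,0,0,0,0,5.5],
    [-0.5,0,0,0,0,0,5.5],
    [-4,0,0,0,0,0,5.5],
    [-5,0,0,0,0,0,5.5],
    [-5,0,0,0,0,0,5.5],
    [0,0,0,0,0,0,5.5]
  ]
}}

```text
clock: 16.68
position: [0.5161, -0.1181, 0.2072]
tool_rot: [[0.002, -0.063, 0.998], [-0.001, 0.998, 0.063], [-1.0, -0.001, 0.002]]
ft_force: [0.9, -0.2, 0.4]
gripper_width: 0.0548
```

Run:
```python
from h import *
from workcell import cams
p,R=st();c=cams.capture('wrist');c['tcp']=p;c['R']=R;pickle.dump(c,open('w12.pkl','wb'));cv2.imwrite('pics/w12.png',c['frame'])
cv2.imwrite('pics/w12c.png',cv2.resize(c['frame'][80:280,230:450],None,fx=3,fy=3,interpolation=cv2.INTER_CUBIC))
```

```text
t 16.68 p [ 0.5161 -0.1181  0.2072] phi 93.6 tilt [-1.e+00 -8.e-04  2.e-03] j [-12.9  14.5  -3.2  72.2  -0.  -16.5] w 0.0548 F [ 0.9 -0.2  0.4]
```

View pics/w12c.png

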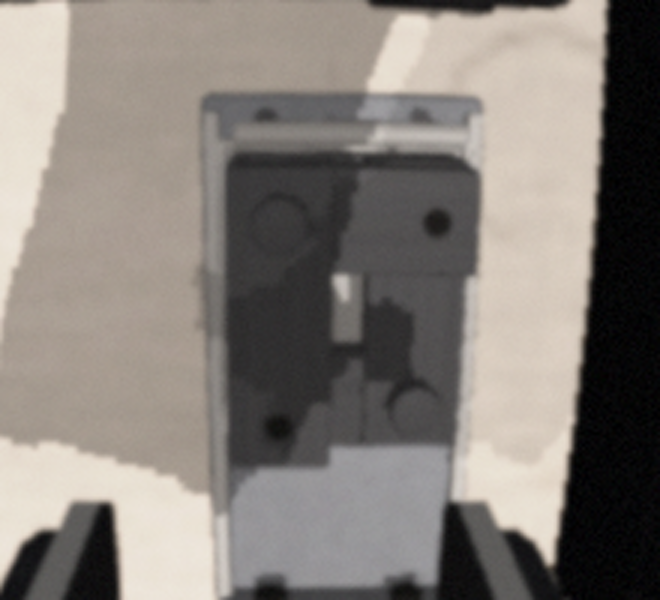

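View pics/w12.png

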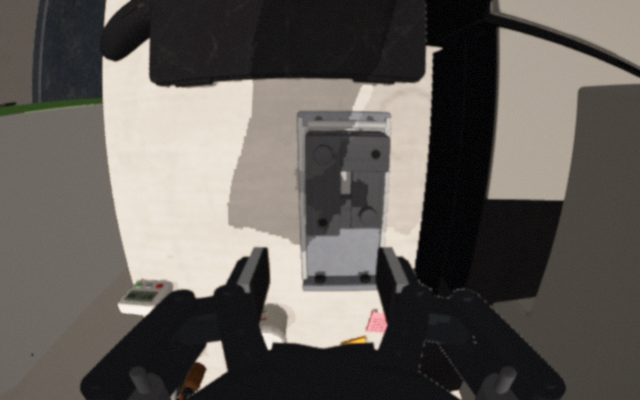

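Run:
```python
from h import *
c=pickle.load(open('w12.pkl','rb'))
# laptop edge (z .026) below tray, and lip
for uv,z in [((180,82),.026),((300,82),.026),((340,80),.026),((420,80),.026)]:print(uv,wplane(c,uv,z)[0].round(4))
g=lambda x,y:((x+.5)/3-.5+230,(y+.5)/3-.5+80)
for n,p,z in [('lip topL outer',(232,127),.053),('lip topR outer',(472,125),.053),('h3 heel',(229,165),.066),('h3 short end',(478,172),.066),('h3 short in',(474,273),.066),('rim',(330,590),.034)]:print(n,wplane(c,g(*p),z)[0].round(4))
togo([.42,-.1008,.2],93.7)
```

```text
(180, 82) [ 0.4158 -0.2803  0.026 ]
(300, 82) [ 0.4166 -0.1465  0.026 ]
(340, 80) [ 0.412  -0.1058  0.026 ]
(420, 80) [ 0.4026 -0.0212  0.026 ]
lip topL outer [ 0.4565 -0.1357  0.053 ]
lip topR outer [ 0.45   -0.0591  0.053 ]
h3 heel [ 0.4675 -0.1353  0.066 ]
h3 short end [ 0.464  -0.0586  0.066 ]
h3 short in [ 0.496  -0.0564  0.066 ]
rim [ 0.633  -0.0895  0.034 ]
t 16.73 p [ 0.5152 -0.1178  0.2052] phi 93.6 tilt [-1.e+00  1.e-04 -8.e-04] j [-12.9  14.6  -3.3  72.1  -0.  -16.5] w 0.055 F [0.3 0.5 0.1]
shift cm [ 0.53  2.3  -9.39]
turn [-0.0017 -0.0008 -0.0001]
```

Request:
{"fn": "apply_moves", "kwargs": {
  "deltas": [
    [0,0.8,-3,0,0,0,3],
    [0,0.8,-3,0,0,0,0],
    [0,0.6,-2.8,0,0,0,0],
    [0,0,0,0,0,0,0],
    [0,0,0,0,0,0,0]
  ]
}}

```text
clock: 17.35
position: [0.4213, -0.1004, 0.2005]
tool_rot: [[-0.008, -0.063, 0.998], [0.002, 0.998, 0.063], [-1.0, 0.002, -0.008]]
ft_force: [0.2, -0.2, -1.0]
gripper_width: -0.0001
```

Run:
```python
from h import *
togo([.427,-.1008,.037],93.7)
```

```text
t 17.35 p [ 0.4213 -0.1004  0.2005] phi 93.6 tilt [-1.      0.0021 -0.0076] j [-13.4   5.8 -15.2  69.5  -0.  -17. ] w -0.0001 F [ 0.2 -0.2 -1. ]
shift cm [16.34 -0.12  0.69]
turn [-0.0017 -0.0076 -0.0021]
```

Request:
{"fn": "apply_moves", "kwargs": {
  "deltas": [
    [3,0,0.4,0,-0.008,-0.002,0],
    [4,0,0,0,0,0,0],
    [3,0,0,0,0,0,0],
    [0,0,0,0,0,0,0]
  ]
}}

```text
clock: 17.85
position: [0.4283, -0.1006, 0.0966]
tool_rot: [[0.001, -0.063, 0.998], [0.0, 0.998, 0.063], [-1.0, 0.0, 0.001]]
ft_force: [-0.2, 0.5, 0.3]
gripper_width: 0.0001
```

Run:
```python
from h import *
from workcell import cams
togo([.427,-.1008,.037],93.7)
p,R=st();c=cams.capture('wrist');cv2.imwrite('pics/w13.png',c['frame'])
```

```text
t 17.85 p [ 0.4283 -0.1006  0.0966] phi 93.61 tilt [-1.     0.     0.001] j [-13.2  10.7 -25.8  53.5   0.  -16.8] w 0.0001 F [-0.2  0.5  0.3]
shift cm [ 5.96 -0.02 -0.13]
turn [-0.0015  0.001  -0.    ]
t 17.85 p [ 0.4283 -0.1006  0.0966] phi 93.61 tilt [-1.     0.     0.001] j [-13.2  10.7 -25.8  53.5   0.  -16.8] w 0.0001 F [-0.2  0.5  0.3]
```

View pics/w13.png

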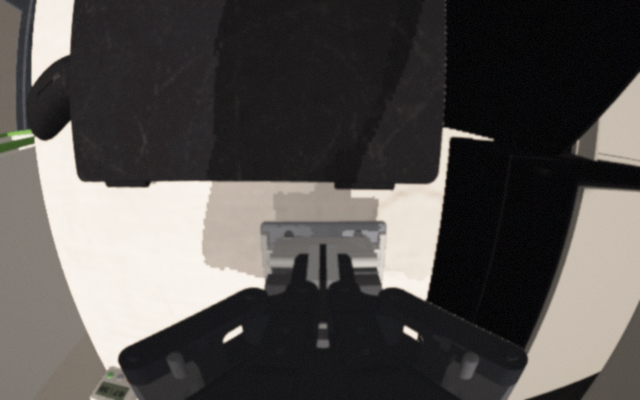

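Request:
{"fn": "apply_moves", "kwargs": {
  "deltas": [
    [2,0,0,0,0,0,0],
    [2.3,0,0,0,0,0,0],
    [1.6,0,0,0,0,0,0],
    [0,0,0,0,0,0,0]
  ]
}}

```text
clock: 18.4
position: [0.4351, -0.1021, 0.0424]
tool_rot: [[0.011, -0.063, 0.998], [-0.002, 0.998, 0.063], [-1.0, -0.003, 0.011]]
ft_force: [0.5, -0.0, 0.4]
gripper_width: -0.0002
```

Run:
```python
from h import *
togo([.4425,-.0998,.037],93.7)
```

```text
t 18.4 p [ 0.4351 -0.1021  0.0424] phi 93.62 tilt [-0.9999 -0.0029  0.0107] j [-13.2  14.5 -30.3  44.6   0.  -16.8] w -0.0002 F [ 0.5 -0.   0.4]
shift cm [0.54 0.18 0.74]
turn [-0.0014  0.0107  0.0029]
```

Request:
{"fn": "apply_moves", "kwargs": {
  "deltas": [
    [0.5,0.15,0,0,0.01,0.003,0],
    [0,0,0,0,0,0,0],
    [0,0,0.4,0,0,0,0],
    [0,0,0.4,0,0,0,0],
    [0,0,0.4,0,0,0,0],
    [0,0,0,0,0,0,0]
  ]
}}

```text
clock: 19.15
position: [0.4491, -0.1002, 0.0397]
tool_rot: [[0.002, -0.063, 0.998], [-0.001, 0.998, 0.063], [-1.0, -0.001, 0.002]]
ft_force: [-0.1, -0.9, 0.3]
gripper_width: -0.0002
```

Run:
```python
from h import *
from workcell import cams
togo([.4425,-.0998,.037],93.7)
c=cams.capture('scene');cv2.imwrite('pics/s14.png',c['frame'][120:320,170:420].repeat(3,0).repeat(3,1))
```

```text
t 19.15 p [ 0.4491 -0.1002  0.0397] phi 93.61 tilt [-1.e+00 -9.e-04  2.e-03] j [-12.6  16.1 -28.3  45.4  -0.  -16.2] w -0.0002 F [-0.1 -0.9  0.3]
shift cm [ 0.27  0.08 -0.66]
turn [-0.0016  0.002   0.0009]
```

View pics/s14.png

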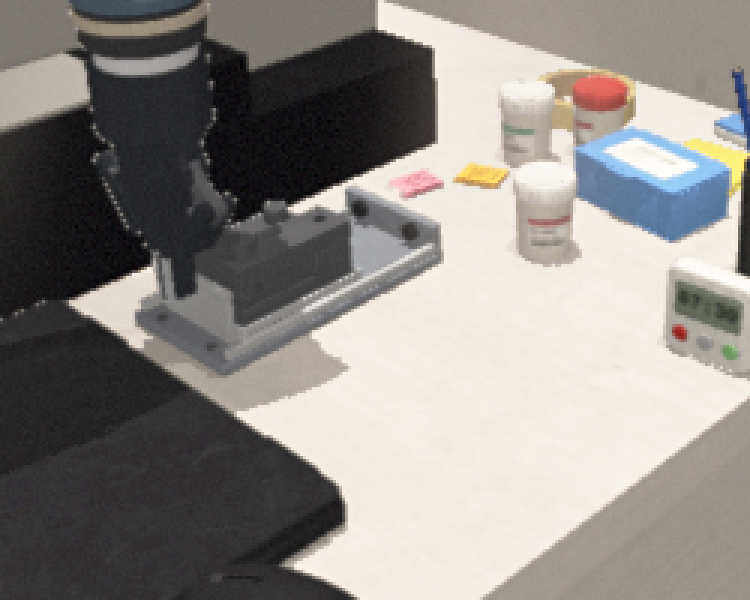

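Request:
{"fn": "apply_moves", "kwargs": {
  "deltas": [
    [0.1,0.05,0.3,0,0.002,0.001,0],
    [0,0,0.5,0,0,0,0],
    [0,0,0.5,0,0,0,0],
    [0,0,0.5,0,0,0,0],
    [0,0,0.5,0,0,0,0],
    [0,0,0.4,0,0,0,0]
  ]
}}

```text
clock: 19.95
position: [0.4771, -0.0978, 0.0388]
tool_rot: [[-0.001, -0.063, 0.998], [0.0, 0.998, 0.063], [-1.0, 0.0, -0.001]]
ft_force: [-4.1, -0.8, 1.8]
gripper_width: -0.0002
```

Run:
```python
from h import *
togo([.4425+.07,-.0998+.0045,.039],93.7)
```

```text
t 19.95 p [ 0.4771 -0.0978  0.0388] phi 93.6 tilt [-1.e+00  3.e-04 -1.e-03] j [-11.6  18.5 -24.8  46.8   0.  -15.2] w -0.0002 F [-4.1 -0.8  1.8]
shift cm [-0.03  0.02  3.55]
turn [-0.0017 -0.001  -0.0003]
```

Request:
{"fn": "apply_moves", "kwargs": {
  "deltas": [
    [0,0,0.4,0,0,0,0],
    [0,0,0.5,0,0,0,0],
    [0,0,0.5,0,0,0,0],
    [0,0,0.5,0,0,0,0],
    [0,0,0.4,0,0,0,0],
    [0,0,0.3,0,0,0,0]
  ]
}}

```text
clock: 20.7
position: [0.505, -0.0959, 0.0388]
tool_rot: [[-0.001, -0.063, 0.998], [0.001, 0.998, 0.063], [-1.0, 0.001, -0.001]]
ft_force: [-3.4, 0.2, 2.9]
gripper_width: 0.0001
```

Run:
```python
from h import *
from workcell import cams
togo([.4425+.07,-.0998+.0045,.039],93.7)
c=cams.capture('scene');cv2.imwrite('pics/s15.png',c['frame'][120:320,170:420].repeat(3,0).repeat(3,1))
```

```text
t 20.7 p [ 0.505  -0.0959  0.0388] phi 93.61 tilt [-1.e+00  6.e-04 -9.e-04] j [-10.8  20.8 -21.1  48.2   0.  -14.4] w 0.0001 F [-3.4  0.2  2.9]
shift cm [-0.03  0.01  0.75]
turn [-0.0015 -0.0009 -0.0006]
```

View pics/s15.png

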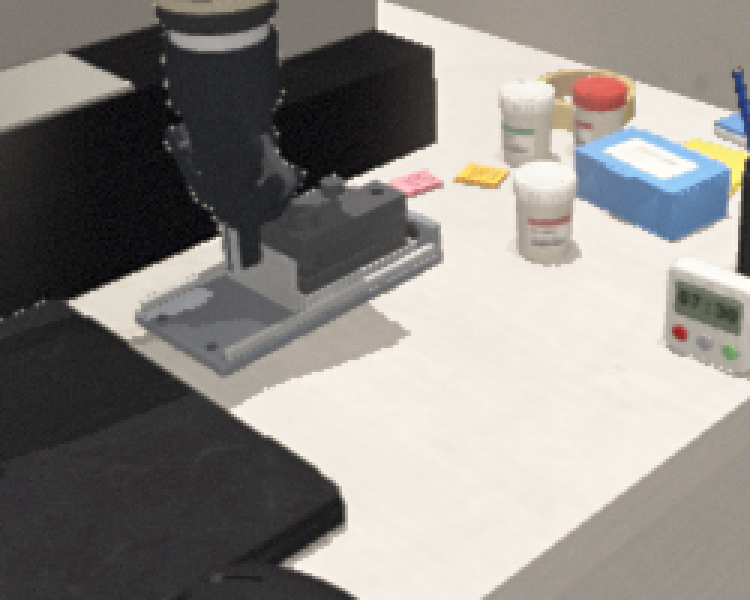

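Tray nearly home, pile still upright. Continue slowly.

Request:
{"fn": "apply_moves", "kwargs": {
  "deltas": [
    [0,0,0.3,0,0,0,0],
    [0,0,0.3,0,0,0,0],
    [0,0,0.3,0,0,0,0],
    [0,0,0.2,0,0,0,0]
  ]
}}

```text
clock: 21.25
position: [0.5111, -0.0953, 0.0382]
tool_rot: [[-0.011, -0.062, 0.998], [-0.0, 0.998, 0.062], [-1.0, 0.0, -0.011]]
ft_force: [-10.7, -0.4, 6.9]
gripper_width: 0.0001
```

Request:
{"fn": "apply_moves", "kwargs": {
  "deltas": [
    [0,0,0.3,0,0,0,0],
    [0,0,0.3,0,0,0,0],
    [0,0,0.3,0,0,0,0]
  ]
}}

```text
clock: 21.62
position: [0.511, -0.0952, 0.0377]
tool_rot: [[-0.027, -0.061, 0.998], [-0.002, 0.998, 0.06], [-1.0, -0.0, -0.027]]
ft_force: [-14.6, -1.6, 12.4]
gripper_width: -0.0002
```

Request:
{"fn": "apply_moves", "kwargs": {
  "deltas": [
    [0,0,-0.4,0,-0.015,0,0],
    [0,0,-1.5,0,-0.01,0,0],
    [0,0,-2.5,0,0,0,0],
    [-1,0,-1,0,0,0,0],
    [-4,0,-1,0,0,0,0],
    [-5,0,0,0,0,0,0],
    [-6,0,0,0,0,0,0],
    [-3,0,0,0,0,0,0],
    [0,0,0,0,0,0,0]
  ]
}}

```text
clock: 22.75
position: [0.4511, -0.0998, 0.2392]
tool_rot: [[0.017, -0.061, 0.998], [-0.002, 0.998, 0.061], [-1.0, -0.003, 0.017]]
ft_force: [0.6, -0.0, -0.8]
gripper_width: -0.0006
```

Run:
```python
from h import *
from workcell import cams
p,R=st();c=cams.capture('wrist');c['tcp']=p;c['R']=R;pickle.dump(c,open('w16.pkl','wb'));cv2.imwrite('pics/w16.png',c['frame'])
c=cams.capture('scene');cv2.imwrite('pics/s16.png',c['frame'][120:320,170:420].repeat(3,0).repeat(3,1))
c=cams.capture('top');pickle.dump(c,open('t16.pkl','wb'));cv2.imwrite('pics/t16.png',c['frame'])
```

```text
t 22.75 p [ 0.4511 -0.0998  0.2392] phi 93.48 tilt [-0.9998 -0.0032  0.017 ] j [-12.5   6.6  -8.5  73.9   0.1 -16. ] w -0.0006 F [ 0.6 -0.  -0.8]
```

View pics/s16.png

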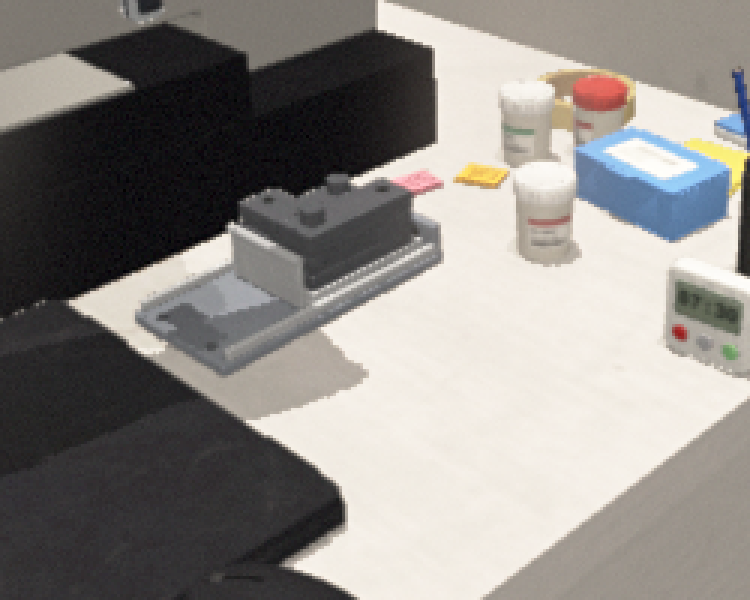

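View pics/t16.png

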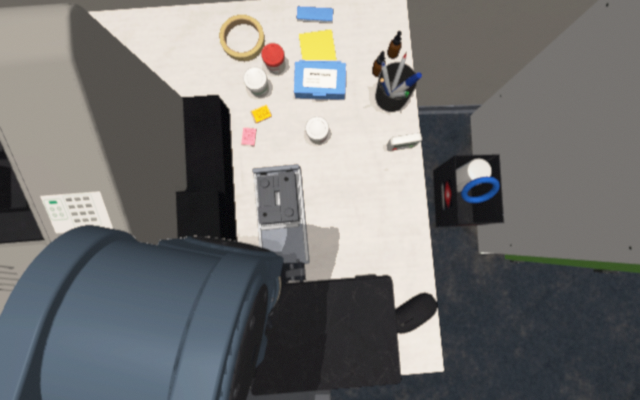

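View pics/w16.png

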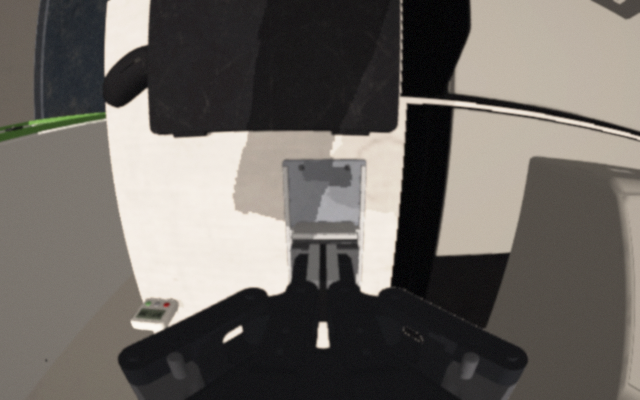

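Run:
```python
from h import *
c=pickle.load(open('t16.pkl','rb'));cv2.imwrite('pics/t16c.png',cv2.resize(c['frame'][155:275,245:325],None,fx=5,fy=5,interpolation=cv2.INTER_CUBIC))
```

```text
(no output)
```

View pics/t16c.png

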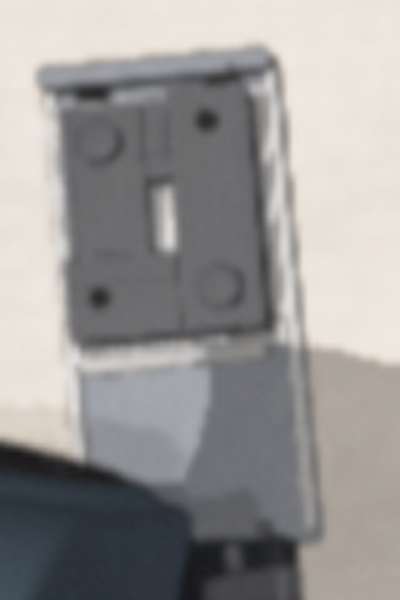

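Run:
```python
from h import *
c=pickle.load(open('t16.pkl','rb'));g=lambda x,y:((x+.5)/5-.5+245,(y+.5)/5-.5+155)
cen=np.array([.514,-.0964]);a=np.radians(3.7);X=np.array([np.cos(a),np.sin(a)]);Y=np.array([-X[1],X[0]])
for n,p,z in [('h3 lug',(222,287),.078),('h3 hole long',(205,120),.066),('h3 hole short',(98,297),.066),('h2 lug',(101,141),.062),('h3 heel',(273,330),.066),('h3 end',(241,82),.066)]:
    q=proj_plane(c,g(*p),z)[0][:2]-cen;print(n,(q@X).round(4),(q@Y).round(4))
from workcell import cams
for n,uv0 in (('pot',(317,128)),('timer',(403,140))):
    pass
t0=pickle.load(open('top0.pkl','rb'));d=cv2.absdiff(t0['frame'][100:160,290:425],c['frame'][100:160,290:425]).max(2);print('changed px around pot/timer',(d>40).sum())
```

```text
h3 lug 0.0375 -0.0239
h3 hole long 0.1068 -0.0216
h3 hole short 0.039 0.0272
h2 lug 0.1027 0.0217
h3 heel 0.0193 -0.0418
h3 end 0.121 -0.0374
changed px around pot/timer 30
```

```bash
python3 -c "
from workcell import robot
print(robot.close_job())"
```

```text
the job is handed in; nothing more can be done
None
```

Both loose halves are on the pile in alternating directions, and the tray is pushed home with the pile still standing. I handed the job in at about 23 s. It reports no verdict.

**What I did:** I laid the half nearer the robot on first, turned half a turn from the bottom one. I laid the other on top of it, in the bottom half's direction. Both were let go with the tray still out. I then pushed the tray slowly by its lip with closed fingers until it stopped moving at about 15 N, backed off and lifted clear.

**Last checks (top camera):**
- **Tray travel:** the top half's lug is at +37.5 mm along the slide and the middle half's at +102.7 mm, measured from the tray's starting centre. A full 70 mm of travel would put them at +37 and +103 mm.
- **Flushness:** the lugs are within about 1.5 mm of flush across the slide.
- **Scene camera:** it shows a level pile and the tray at the stop, with the pot and timer standing where they were. 30 pixels changed around those two; I did not look into which.
- **Wrist force:** back near zero after retreating.

**Disagreements:**
- **Starting direction:** the task says the loose halves start with their x axis roughly to the robot's left. In the images they pointed roughly back towards the robot (about 164° and 166°). I went by the images.
- **Camera offset:** the wrist and top cameras differed by 2 to 4 mm on the tray's sideways position, so I used a value in between.

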